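# Load, clip down and start the parts shaker

### The arm

A 6-joint arm with a two-finger parallel gripper is mounted at the origin on a cart in front of the work surface, level with it; the furniture and walls round the work are solid. World frame = base frame: x ahead of the robot, y to its left, z up, the work surface at z = 0. Lengths are in mm, angles in rad, forces in N, time in s.
With the tool pointing down it reaches from about 300 to 875 mm from the base axis. Payload 6.4 kg.
Tool frame: the origin (TCP) lies midway between the tips of the shut fingers; the grasp point (between the pads) lies 19 mm behind it; z points along the fingers, y is the line along which they close (so a half turn about z gives the same grasp; the last joint's range is limited). The gripper opens to 85 mm and grips with 20 to 120 N. Pads are 22 mm wide; open, the fingers measure 114 mm over their backs; the gripper's body (76 mm by 85 mm) begins 54 mm behind the grasp point. The pads swing forward as they close: fully open they stand 13 mm farther back than shut.
Start: joints at [1.048, 0.181, 1.607, -0, 1.354, -0.206], TCP at [179.117, 546.405, 231.288] pointing down, gripper open.
Joint ranges: [-2.99, 2.99], [-0.89, 2.07], [0.3, 2.58], [-1.14, 4.28], [0, 2.63], [-3.12, 3.12]. Speed limits (rad/s): [2.57, 2.57, 3.01, 3.14, 3.14, 3.14].

### API

Orientations are given as a 3x3 rotation matrix whose columns are the frame's x, y, z axes.
In Python, from station import sense, imaging, job gives the robot as it stands.
- The arm moves only by the shell command python3 -m handwheel 'ROWS' [FORCE]. ROWS is JSON, a list of rows, each a list of 5 numbers: the shift along the world's x, y, z in m, then the turn about the world's z in degrees, then the closure, from 0 (fully open) to 1 (shut). In form: [[tx, ty, tz, yaw, hand], ...]. A call has 1 to 12 rows; each row shifts and turns the commanded pose from where the row before left it; what a row does not reach is not made up. A row lasts 1/12 s, in which the tool goes at most 41.7 mm and 7.16 degrees, less where a joint would pass 70% of its speed; a pose out of reach is approached as far as the arm can. A call is refused whole if a number of a shift passes 0.0417 or a number of a turn 7.16, either way. A call with a gripper value outside its range is refused whole. The fingers move at their own pace and stop on an object; FORCE is the grip in N (left out, the last holds). Time passes only in rows, so rows that do not move let the fingers close. It gives the time, the measured TCP pose, the force, the opening and the grip force at its end, in the units of the state.
- sense(): the state, without advancing time (a new reading comes with each control period).
- imaging.snapshot(name): name is "side" or "top" or "wrist"; returns a dict with "pixels" (400x640x3 uint8, blue, green, red), "range_z" (400x640 float32, mm along the optical axis (not along the pixel's ray), 0 where there is no reading), "fx", "fy", "cx", "cy" (pixels), "view" (4x4, takes a point from world to camera coordinates). Camera axes: x right, y up, looking along -z (the intrinsics and any distortion apply to the point x, -y, -z); pixel columns grow to the right and rows downward; lengths in mm; the calibration is good to about 2 mm. A picture is of the moment at which its call begins.
- job.sign_off(): hands the job in; it is judged then, once.
The state is a dict: "t": time; "q": joint angles; "joint_velocities": joint speeds; "joint_efforts": joint torques, N m; "eef_pos": TCP position; "ee_rot": TCP orientation; "force": force on the tool from outside, world axes, zero at the start; "torque": the same for the moment, N m; "width": opening from 0.0 (shut) to 1.0 (fully open); "grip_force": force on a finger pad.
Only numpy, scipy, OpenCV 4.12 (cv2) and the standard library are available. Lean on these libraries where they do the work, as an engineer would, in place of code of your own. Each camera call takes 0.05 s, during which the arm holds its last target. There are 200 camera calls.

### The job

Put every small carburettor part that lies on the bench to the left of the shaker into the shaker's tub, shut the lid, and secure it with the two R-clips: push a clip's straight leg through the cross hole of each of the two pins until its bow springs over the pin and the clip sits fully home. Only when the lid is shut and both clips are home, start the shaker by pressing its three keys fully down and letting go, one at a time: first the rear one, then the front one, then the middle one; leave the screwdriver, the dropper bottle and the wooden stick where they are.

Things in the scene. Friction and masses are not known exactly. Their poses are not given: they have to be found in the camera images.
- shaker: grey bench shaker, fixed. Own +x runs front (robot side) to back, +y left. Origin at its underside; all heights in this list are above it. Housing x -75..+80, y -195..+110 mm, rim 90 mm high. At left an open tub; at right (y below -105) the control box, top 90 mm high, three keys in a row front to back. Two upright cross-drilled steel pins, 27 mm diameter, on the front rim, tops at 131 mm
- pin_left (a point): centre of the cross hole in the left pin (shaker x -55, y +85, height 110 mm), on the pin's axis. The hole runs right through along the shaker's x; 9 mm wide and high in the middle, countersunk to about 18 mm wide and 16 mm high at both mouths; axes as the shaker's
- pin_right (a point): the same for the right pin (shaker x -55, y -85, height 110 mm)
- tub_floor (a point): centre of the tub's floor (shaker x +11, y +2.5, height 44 mm); axes as the shaker's. The tub inside is 102 mm (x) by 193 mm (y), 46 mm deep
- lid (a joint): lid angle, rad: 0 shut (flat on the rim, top face 97 mm high), 1.57 upright, 2.0 fully back; starts at 1.62 to 1.78. Hinge line along the shaker's y at x +70, height 90 mm; free edge 140 mm from it. Aluminium plate 6 mm thick, 212 mm wide, the last 30 mm a tongue 126 mm wide that fits between the pins. Stiff hinge: stays at any angle, 2 to 4 N at the edge swings it
- key_rear (a joint): travel in m of the rear key: 0 up, 0.006 fully down; springs back. About 5 N presses it fully down
- key_middle (a joint): travel of the middle key, likewise
- key_front (a joint): travel of the front key, likewise
- key_rear_top (a point): centre of the top face of the rear key, a round black key of 22 mm diameter (shaker x +50, y -150, top 108 mm above the shaker's underside when up)
- key_middle_top (a point): centre of the top face of the middle key, a round black key of 22 mm diameter (shaker x +2.5, y -150, top 108 mm above the shaker's underside when up)
- key_front_top (a point): centre of the top face of the front key, a round black key of 22 mm diameter (shaker x -45, y -150, top 108 mm above the shaker's underside when up)
- clip_a: steel R-clip, 95 mm, of 6 mm wire, flat on the 3.5 mm mat right of the shaker: x along its straight leg (tip at x +43 mm), a springy wavy bow on the leg's +y side (belly to y +20, flared tip at x +30, y +23), behind them a flat-sided eye to hold it by: middle x -40, y +5.5, 24 mm long, 17 mm across, z 0..8. Origin on the underside, 4 mm under the seat point. 60 g; works either side up
- clip_a_seat (a point): point on the leg's centre line of clip_a that comes to the centre of a pin's cross hole when it is home; axes as the clip's
- clip_a_bow (a joint): how far the bow of clip_a is sprung open, rad: 0 relaxed, about 0.1 while its neck passes over a pin, near 0 again when home. The bow meets the pin only after the leg has entered the hole; springing it over takes roughly 5 to 10 N of push along the leg
- clip_b: steel R-clip, 95 mm, of 6 mm wire, flat on the 3.5 mm mat right of the shaker: x along its straight leg (tip at x +43 mm), a springy wavy bow on the leg's +y side (belly to y +20, flared tip at x +30, y +23), behind them a flat-sided eye to hold it by: middle x -40, y +5.5, 24 mm long, 17 mm across, z 0..8. Origin on the underside, 4 mm under the seat point. 60 g; works either side up
- clip_b_seat (a point): point on the leg's centre line of clip_b that comes to the centre of a pin's cross hole when it is home; axes as the clip's
- clip_b_bow (a joint): how far the bow of clip_b is sprung open, rad: 0 relaxed, about 0.1 while its neck passes over a pin, near 0 again when home. The bow meets the pin only after the leg has entered the hole; springing it over takes roughly 5 to 10 N of push along the leg
- filter_cup: bright round filter cup, open on top, 46 mm diameter, 32 mm high; may be absent (None). Origin: middle of its underside; stands on the bare bench top (z = 0) to the left of the shaker at the start
- vent_valve: dark brown mushroom-shaped purge valve, head 45 mm diameter from 14 to 31 mm up, foot 27 mm diameter, standing head up; may be absent (None). Origin: middle of its underside; stands on the bare bench top (z = 0) to the left of the shaker at the start
- choke_cam: black cam plate 36 x 40 mm, 8 mm thick, with a round boss of 22 mm diameter on top, 14 mm high in all; may be absent (None). Origin: middle of its underside; stands on the bare bench top (z = 0) to the left of the shaker at the start
- float: black float block 32 mm (x) by 34 mm (y, from -9 to +25 mm), 19 mm high, with a thin brass wire on its -y side; may be absent (None). Origin: on its underside, 8 mm from the block's middle towards the wire; stands on the bare bench top (z = 0) to the left of the shaker at the start
- screwdriver: short screwdriver with wooden handle, 128 mm, on the mat in front; not part of the job
- dropper_b: teal dropper bottle with green cap, 34 mm diameter, 82 mm high, standing left behind; not part of the job
- wood_stick: wooden scraper stick 76 x 21 x 9 mm, lying in front; not part of the job
Things that resemble listed ones, but are neither listed nor needed, are in the scene too. Leave any purple look-alike of the vent_valve alone.

How it is judged:
By the outcome, as a careful person would: the job done as asked, in the order asked, and still so for the second after the job is handed in, with the robot touching nothing.
Of filter_cup, vent_valve, choke_cam, float only 3 to 4 are there at a start; the rules pass over those that are not, and their reading is None.
At some moment in a run one of filter_cup, vent_valve, choke_cam, float, clip_a, clip_b may be knocked a few centimetres aside while the robot is not near it.
Once in a run the grip may slacken for a moment while it holds something.
It also fails if it takes over 200 s, if anything falls off the work surface, if the arm or the gripper's body presses on something with over 40 N, if the wrist force passes 120 N, or if a joint passes its speed limit or range.

## Working session

There is one attempt and no reset: what is moved stays moved. The work goes in short steps, Python scripts to look and compute and a shell command to move; the robot and the scene stay as the last step left them, time stands still between calls to the robot, and variables do not carry over. Pictures are saved under pics/ and viewed, at most 14 in all, crops included, and the job is handed in when it is done.

```bash
ls; mkdir -p pics; cat > h.py <<'E'
import numpy as np, cv2, sys
from station import sense, imaging, job
def snap(n, f=None):
    s=imaging.snapshot(n); np.savez('/tmp/%s.npz'%n, **s)
    if f: cv2.imwrite('pics/%s.png'%f, s['pixels'])
    return s
def load(n): return dict(np.load('/tmp/%s.npz'%n))
def w(s,u,v,z=None):
    """world point at pixel; by range or on plane z"""
    V=np.array(s['view']); R,t=V[:3,:3],V[:3,3]
    d=np.array([(u-s['cx'])/s['fx'],-(v-s['cy'])/s['fy'],-1.])
    c=-R.T@t; D=R.T@d
    if z is None:
        p=s['range_z'][int(v)-1:int(v)+2,int(u)-1:int(u)+2]; p=p[p>0]
        return c+D*np.median(p) if len(p) else None
    return c+D*(z-c[2])/D[2]
def px(s,p):
    V=np.array(s['view']); q=V[:3,:3]@np.array(p,float)+V[:3,3]
    return s['cx']+s['fx']*q[0]/-q[2], s['cy']-s['fy']*q[1]/-q[2]
def cloud(s):
    V=np.array(s['view']); R,t=V[:3,:3],V[:3,3]
    v,u=np.mgrid[:400,:640]; r=s['range_z']
    q=np.stack([(u-s['cx'])/s['fx']*r,-(v-s['cy'])/s['fy']*r,-r],-1)
    P=(q-t)@R; P[r<=0]=np.nan
    return P
E
python3 - <<'E'
from h import *
for n in ('top','side','wrist'):
    s=snap(n,n+'0'); print(n,s['fx'],s['cx'],s['cy'],np.round(s['view'],3).tolist(), [k for k in s])
st=sense(); print(st)
E
```

```text
pics
top 514.0203580234869 317.3170753666949 204.147771471487 [[0.018, -1.0, -0.008, -2.617], [0.987, 0.017, 0.16, -606.384], [-0.16, -0.011, 0.987, -1649.607], [0.0, 0.0, 0.0, 1.0]] ['pixels', 'range_z', 'fx', 'fy', 'cx', 'cy', 'view']
side 405.3820362547863 322.1521882730392 203.70254230012335 [[-0.998, 0.058, -0.019, 576.655], [-0.04, -0.374, 0.927, -72.254], [0.046, 0.926, 0.375, -1249.07], [0.0, 0.0, 0.0, 1.0]] ['pixels', 'range_z', 'fx', 'fy', 'cx', 'cy', 'view']
wrist 283.92120340297 323.4104842370627 201.47723289234028 [[0.312, 0.95, -0.001, -573.904], [-0.902, 0.296, -0.313, 41.439], [-0.297, 0.099, 0.95, -380.293], [0.0, 0.0, 0.0, 1.0]] ['pixels', 'range_z', 'fx', 'fy', 'cx', 'cy', 'view']
{'t': 0.15, 'q': array([ 1.04771124e+00,  1.81368926e-01,  1.60776109e+00, -9.97219592e-06,
        1.35379197e+00, -2.06297254e-01]), 'joint_velocities': array([-0.00024876, -0.00289784, -0.00287626,  0.00023724,  0.0007284 ,
       -0.00013577]), 'joint_efforts': array([ 5.71950950e-04, -4.45258212e+01, -3.51696289e+01, -2.76591672e-04,
        5.74780366e-03, -2.29378901e-05]), 'eef_pos': array([178.8959303 , 546.02837583, 230.60025066]), 'ee_rot': array([[-9.50241544e-01,  3.11513369e-01, -6.55637558e-04],
       [ 3.11513948e-01,  9.50240876e-01, -1.15643991e-03],
       [ 2.62767116e-04, -1.30313749e-03, -9.99999116e-01]]), 'force': array([-0.79980803, -0.29949557,  0.23439173]), 'torque': array([-0.02554039,  0.0038004 , -0.03566092]), 'grip_force': 0.0, 'width': 0.9971361371167847}
```

```bash
python3 -c "
import cv2,numpy as np
a=cv2.imread('pics/top0.png');cv2.imwrite('pics/topv.png',cv2.resize(a,(800,500)))"
```

```text
(no output)
```

View pics/top0.png

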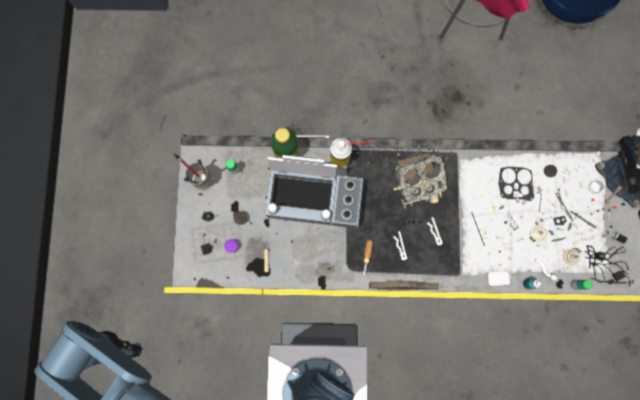

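View pics/side0.png

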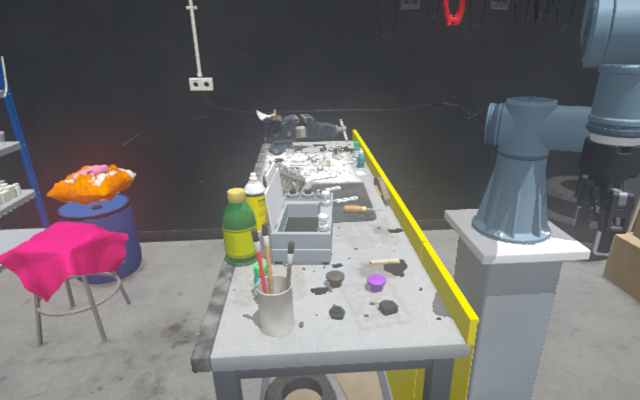

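The top view shows the shaker at about (315,195) with the lid up. Dark parts lie at (208,216), (240,210) and (207,248), the purple decoy at (232,246), and the clips at (401,245) and (435,231). I'll enlarge that area.

```bash
python3 - <<'E'
from h import *
s=load('top'); P=cloud(s)
a=s['pixels'][150:290,170:370]; cv2.imwrite('pics/c1.png',cv2.resize(a,(800,560),interpolation=cv2.INTER_CUBIC))
for u,v in [(208,216),(240,205),(240,216),(207,248),(232,246),(265,262),(271,208),(326,213),(349,185),(349,199),(347,214),(300,195),(321,283),(401,245),(435,231),(267,255)]: print(u,v,np.round(w(s,u,v),0))
E
```

```text
208 216 [567. 378.   3.]
240 205 [607. 272.   1.]
240 216 [565. 265.  33.]
207 248 [457. 372.  22.]
232 246 [465. 288.  28.]
265 262 [415. 179.   6.]
271 208 [578. 152. 135.]
326 213 [565. -20. 133.]
349 185 [659. -92. 117.]
349 199 [614. -93. 117.]
347 214 [565. -87. 118.]
300 195 [637.  66.  45.]
321 283 [349.  -8.   2.]
401 245 [ 480. -273.    7.]
435 231 [ 529. -388.    4.]
267 255 [438. 173.   9.]
```

View pics/c1.png

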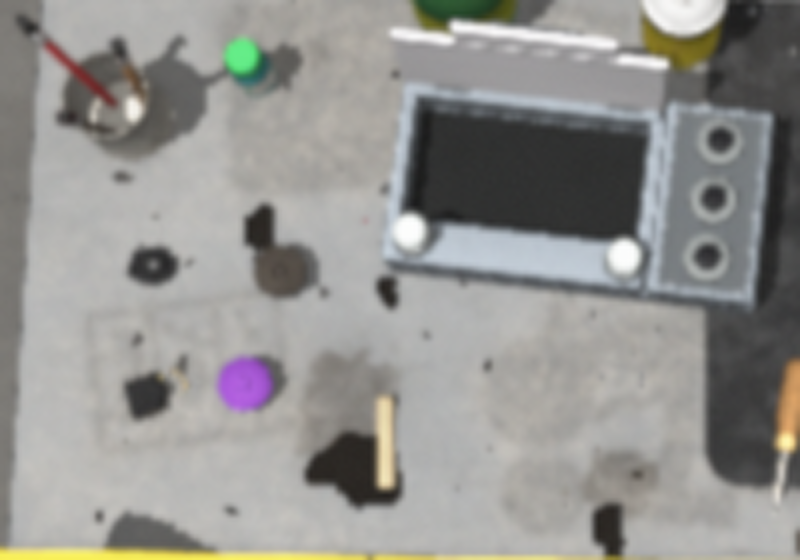

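```bash
python3 - <<'E'
from h import *
s=load('top'); P=cloud(s); Z=P[...,2]
def reg(u0,u1,v0,v1,z0,z1):
    q=P[v0:v1,u0:u1].reshape(-1,3); q=q[(q[:,2]>z0)&(q[:,2]<z1)]; return q
for nm,b in dict(pl=(264,280,200,216,122,145),pr=(318,334,206,222,122,145),kr=(340,358,177,191,102,125),km=(340,358,192,206,102,125),kf=(338,356,207,221,102,125)).items():
    q=reg(*b); print(nm,len(q),q.mean(0).round(1),q.std(0).round(1))
for nm,b in dict(cam=(198,220,208,225,-20,60),valve=(230,252,205,228,-20,60),fl=(197,217,238,258,-20,60)).items():
    q=reg(*b); print(nm,[ (t,(q[:,2]>t).sum(),q[q[:,2]>t].mean(0).round(1).tolist()) for t in (4,6,12,18) if (q[:,2]>t).any()])
print('rim', np.round([w(s,300,211),w(s,270,195),w(s,340,200),w(s,300,195),w(s,250,240),w(s,400,265)],1))
# wrist look
p=load('wrist'); cv2.imwrite('pics/x.png',p['pixels'])
for n,q in dict(cam=(567,378,10),valve=(565,265,30),fl=(457,372,19)).items(): print(n,px(p,q))
E
```

```text
pl 60 [579.1 148.7 133.3] [6.8 6.8 3.6]
pr 58 [562.2 -19.7 132.7] [7.1 6.4 4.7]
kr 88 [658.8 -95.  110.6] [8.6 9.3 5.6]
km 96 [612.6 -89.9 109.7] [9.3 9.7 4.7]
kf 96 [565.3 -84.2 109.7] [9.5 9.5 5.1]
cam [(4, np.int64(101), [565.1, 376.6, 10.0]), (6, np.int64(77), [564.5, 375.9, 11.5]), (12, np.int64(31), [564.4, 377.0, 15.5]), (18, np.int64(2), [557.3, 371.6, 23.6])]
valve [(4, np.int64(209), [564.3, 267.1, 21.8]), (6, np.int64(178), [562.7, 267.2, 24.8]), (12, np.int64(146), [559.8, 266.3, 28.4]), (18, np.int64(143), [559.2, 266.3, 28.7])]
fl [(4, np.int64(152), [458.3, 375.7, 14.1]), (6, np.int64(120), [455.7, 375.8, 16.6]), (12, np.int64(94), [455.6, 375.6, 18.9]), (18, np.int64(50), [454.5, 375.8, 21.8])]
rim [[ 575.8   62.8   93.7]
 [ 626.5  161.    93.2]
 [ 613.9  -65.1   93.4]
 [ 636.7   66.3   45.3]
 [ 488.3  233.2   -1.4]
 [ 413.5 -270.4    0.9]]
cam (np.float64(301.9442732874774), np.float64(405.9538793967222))
valve (np.float64(239.45243668666535), np.float64(431.22108299684203))
fl (np.float64(275.4273121763466), np.float64(365.72388969254433))
```

View pics/wrist0.png

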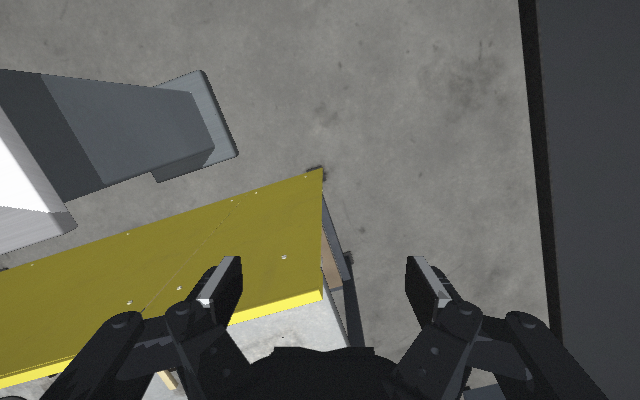

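Three parts are present: vent_valve, choke_cam and float; no filter cup is visible. Next I'll look from above them.

```bash
python3 -m handwheel '[[0.03,-0.0175,0,6,0],[0.03,-0.0175,0,6,0],[0.03,-0.0175,0,0,0],[0.03,-0.0175,0,0,0],[0.03,-0.0175,0,0,0],[0.03,-0.0175,0,0,0],[0.03,-0.0175,0,0,0],[0.03,-0.0175,0,0,0],[0.03,-0.0175,0,0,0],[0.03,-0.0175,0,0,0],[0,0,0,0,0],[0,0,0,0,0]]' 40
python3 - <<'E'
from h import *
s=snap('wrist','w1'); st=sense(); print(st['eef_pos'],st['ee_rot'][:,1])
for n,q in dict(cam=(565,377,10),valve=(560,266,30),fl=(456,376,19)).items(): print(n,px(s,q))
E
```

```text
t: 1.15
eef_pos: [480.3, 370.0, 230.6]
ee_rot: [[-0.994, 0.111, -0.001], [0.111, 0.994, -0.0], [0.001, -0.001, -1.0]]
force: [0.1, -0.8, 0.8]
width: 1.002
grip_force: 0.0
[479.11477456 370.90669096 230.64335694] [ 1.08777936e-01  9.94065997e-01 -3.91657173e-04]
cam (np.float64(335.48848134251523), np.float64(230.83115072232343))
valve (np.float64(253.08813676223556), np.float64(242.00808368505744))
fl (np.float64(326.4440530720863), np.float64(154.140295033681))
```

View pics/w1.png

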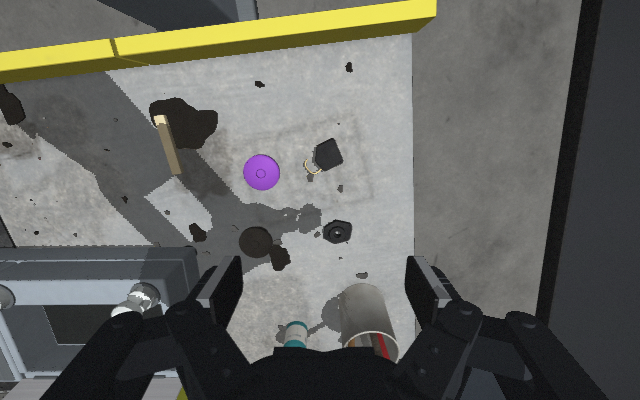

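The wrist view shows the float at (329,155) with its wire to the lower left, the cam at (338,232), the valve at (256,242), and the purple decoy at (262,172). I'll crop in for the orientations.

```bash
python3 - <<'E'
from h import *
s=load('wrist'); a=s['pixels'][120:270,220:380]; cv2.imwrite('pics/c2.png',cv2.resize(a,(640,600),interpolation=cv2.INTER_CUBIC))
E
```

```text
(no output)
```

View pics/c2.png

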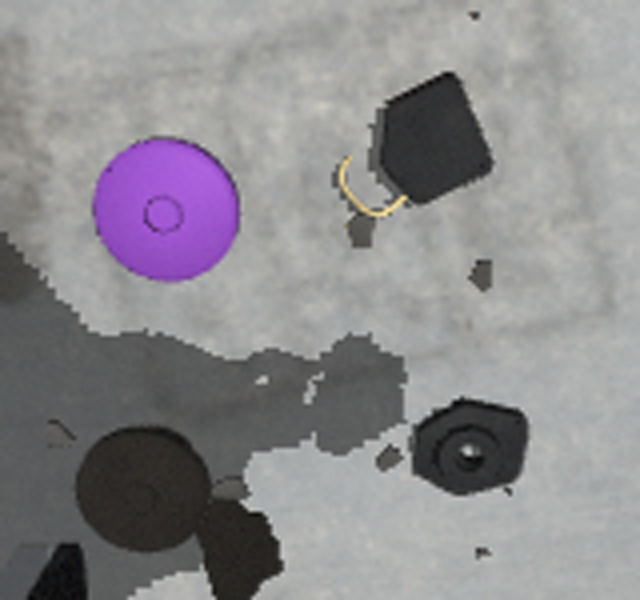

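```bash
python3 - <<'E'
from h import *
s=load('wrist')
f=lambda x,y,z:w(s,220+x/4-.4,120+y/4-.4,z)
print('cam',f(470,450,8),'valve',f(143,488,31), s['range_z'][242,256])
c=[f(*p,19) for p in [(383,108),(452,72),(492,162),(418,204),(380,165)]]
print(np.round(c,1))
a=c[1]-c[0]; b=c[2]-c[3]; print('edge ang',np.degrees(np.arctan2(a[1],a[0])),np.degrees(np.arctan2(b[1],b[0])), 'right edge', np.degrees(np.arctan2(*(c[2]-c[1])[1::-1])))
print('mid right edge',(c[1]+c[2])/2)
P=cloud(s)
for n,(u,v) in dict(cam=(337,225),valve=(256,242),fl=(329,155)).items(): print(n,P[v,u])
E
```

```text
cam [568.0867366  379.05379295   8.        ] valve [559.27969226 269.43522596  31.        ] 377.60397
[[445.2 363.4  19. ]
 [436.7 385.7  19. ]
 [465.7 395.3  19. ]
 [476.4 370.8  19. ]
 [462.7 360.3  19. ]]
edge ang 110.8444219874026 113.63026656190864 right edge 18.50628271624064
mid right edge [451.2050626  390.50096454  19.        ]
cam [557.51976826 379.95256312   7.52743173]
valve [559.59034105 270.43641184  31.7889802 ]
fl [457.40532465 379.05363739  19.07680687]
```

```bash
python3 -m handwheel '[[0.0147,0.0013,-0.028,0,0.3],[0.0147,0.0013,-0.028,0,0.3],[0.0147,0.0013,-0.028,0,0.3],[0.0147,0.0013,-0.028,0,0.3],[0.0147,0.0013,-0.028,0,0.3],[0.0147,0.0013,-0.028,0,0.3],[0,0,-0.02,0,0.3],[0,0,-0.02,0,0.3],[0,0,-0.01,0,0.3],[0,0,-0.008,0,0.3],[0,0,0,0,0.3],[0,0,0,0,0.3]]' 40
python3 - <<'E'
from h import *
s=snap('wrist','w2'); print(sense()['q'])
cv2.imwrite('pics/c3.png',cv2.resize(s['pixels'][180:380,200:440],(480,400)))
E
```

```text
t: 2.2
eef_pos: [567.1, 379.9, 6.0]
ee_rot: [[-0.994, 0.106, 0.0], [0.106, 0.994, 0.0], [-0.0, 0.0, -1.0]]
force: [0.4, 0.0, 0.4]
width: 0.7
grip_force: 0.0
[ 4.16504658e-01  6.65314815e-01  1.43195379e+00  4.13315265e-05
  1.04227060e+00 -1.04762643e+00]
```

View pics/c3.png

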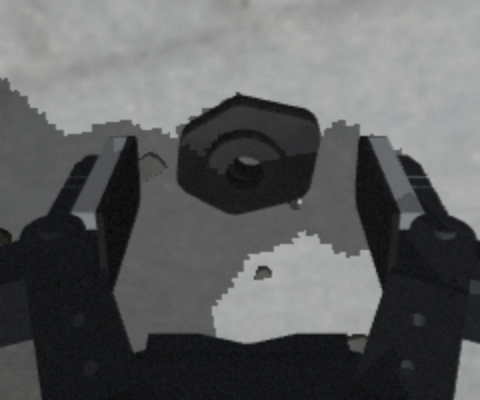

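The cam sits between the pads, a little below their tips in the image. I'll lower, close and lift.

```bash
python3 -m handwheel '[[0,0,-0.0035,0,0.3],[0,0,0,0,1],[0,0,0,0,1],[0,0,0,0,1],[0,0,0,0,1],[0,0,0,0,1],[0,0,0,0,1],[0,0,0.02,0,1],[0,0,0.04,0,1],[0,0,0.04,0,1],[0,0,0.04,0,1]]' 40
python3 -c "
from h import *
s=load('wrist'); print(w(s,322,257,8), px(s,(567,380,6)))"
```

```text
t: 3.17
eef_pos: [566.7, 378.8, 142.6]
ee_rot: [[-0.994, 0.107, -0.002], [0.107, 0.994, -0.001], [0.001, -0.001, -1.0]]
force: [0.5, 1.0, -0.7]
width: 0.427
grip_force: 40.2
[566.4778293  378.68506887   8.        ] (np.float64(324.4253353537438), np.float64(255.82640211569156))
```

```bash
python3 -m handwheel '[[0,0,0.03,0,1],[0.0094,-0.0333,0,0,1],[0.0094,-0.0333,0,0,1],[0.0094,-0.0333,0,0,1],[0.0094,-0.0333,0,0,1],[0.0094,-0.0333,0,0,1],[0.0094,-0.0333,0,0,1],[0.0094,-0.0333,0,0,1],[0.0094,-0.0333,0,0,1],[0,0,-0.03,0,1],[0,0,-0.03,0,1],[0,0,0,0,1]]'
python3 - <<'E'
from h import *
s=snap('wrist','w3'); st=sense();print(st['eef_pos'],st['width'],st['grip_force'])
cv2.imwrite('pics/c4.png',s['pixels'])
E
```

```text
t: 4.17
eef_pos: [638.2, 111.6, 105.2]
ee_rot: [[-0.994, 0.109, -0.011], [0.109, 0.994, 0.0], [0.011, -0.001, -1.0]]
force: [-2.3, 0.9, -0.9]
width: 0.428
grip_force: 40.3
[639.39055317 112.34164575 107.95911731] 0.42953941947237206 40.27060813110438
```

View pics/c4.png

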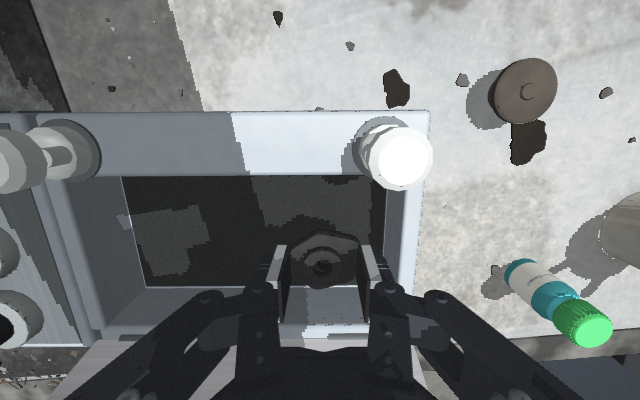

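The cam is over the left part of the tub. I'll lower, release, rise and go to the valve.

```bash
python3 -m handwheel '[[0,0,-0.02,0,1],[0,0,-0.02,0,1],[0,0,-0.01,0,1],[0,0,-0.008,0,1],[0,0,0,0,1],[0,0,0,0,0.42],[0,0,0,0,0.42],[0,0,0,0,0.42],[0,0,0.04,0,0.42],[0,0,0.04,0,0.42],[0,0,0.04,0,0.42]]' && python3 -m handwheel '[[-0.0115,0.0225,0,0,0.2],[-0.0115,0.0225,0,0,0.2],[-0.0115,0.0225,0,0,0.2],[-0.0115,0.0225,0,0,0.2],[-0.0115,0.0225,0,0,0.2],[-0.0115,0.0225,0,0,0.2],[-0.0115,0.0225,0,0,0.2],[0,0,-0.04,0,0.2],[0,0,-0.02,0,0.2],[0,0,0,0,0.2],[0,0,0,0,0.2]]'
python3 - <<'E'
from h import *
s=snap('wrist','w4'); print(sense()['eef_pos']); P=cloud(s)
g=s['pixels'].astype(int).sum(2)
q=P.reshape(-1,3); m=(q[:,2]>24)&(q[:,2]<38)&(abs(q[:,0]-559)<50)&(abs(q[:,1]-269)<45); q=q[m]
v,u=np.divmod(np.nonzero(m)[0],640); print(len(q),q.mean(0),q.min(0),q.max(0),u.min(),u.max(),v.min(),v.max())
E
```

```text
t: 5.13
eef_pos: [642.1, 112.8, 175.3]
ee_rot: [[-0.994, 0.107, -0.001], [0.107, 0.994, 0.0], [0.001, -0.0, -1.0]]
force: [1.3, 0.2, 0.8]
width: 0.584
grip_force: 0.0
t: 6.05
eef_pos: [561.5, 270.2, 113.6]
ee_rot: [[-0.994, 0.107, -0.002], [0.107, 0.994, -0.001], [0.002, -0.001, -1.0]]
force: [0.7, -0.5, 0.9]
width: 0.801
grip_force: 0.0
[562.82134501 270.36988915 115.17655467]
2074 [561.52251105 267.59462998  29.19484938] [540.36749037 245.04209615  24.01151453] [585.59138762 289.84032066  32.66082692] 295 347 182 232
```

```bash
python3 -m handwheel '[[-0.001,-0.0025,-0.03,0,0.2],[0,0,-0.03,0,0.2],[0,0,-0.03,0,0.2],[0,0,-0.02,0,0.2],[0,0,0,0,1],[0,0,0,0,1],[0,0,0,0,1],[0,0,0,0,1],[0,0,0,0,1],[0,0,0.02,0,1],[0,0,0.04,0,1],[0,0,0.04,0,1]]' 40 && python3 -m handwheel '[[0,0,0.04,0,1],[0,0,0.04,0,1],[0.01,-0.026,0,0,1],[0.01,-0.026,0,0,1],[0.01,-0.026,0,0,1],[0.01,-0.026,0,0,1],[0.01,-0.026,0,0,1],[0.01,-0.026,0,0,1],[0.01,-0.026,0,0,1],[0.0,-0.026,-0.02,0,1],[0,0,-0.02,0,1],[0,0,0,0,1]]'
```

```text
t: 7.1
eef_pos: [559.8, 267.5, 104.3]
ee_rot: [[-0.994, 0.107, -0.003], [0.107, 0.994, -0.001], [0.003, -0.001, -1.0]]
force: [0.7, -0.3, -0.2]
width: 0.474
grip_force: 40.6
t: 8.1
eef_pos: [628.9, 58.3, 140.8]
ee_rot: [[-0.994, 0.11, -0.005], [0.11, 0.994, 0.0], [0.005, -0.0, -1.0]]
force: [-0.8, 0.4, -1.0]
width: 0.478
grip_force: 40.5
```

```bash
python3 -m handwheel '[[0.007,-0.01,-0.02,0,1],[0,0,-0.02,0,1],[0,0,-0.02,0,1],[0,0,-0.015,0,1],[0,0,-0.008,0,1],[0,0,-0.004,0,1],[0,0,0,0,1]]'
python3 - <<'E'
from h import *
s=snap('wrist','w5'); P=cloud(s)
cv2.imwrite('pics/c5.png',cv2.resize(s['pixels'][130:380,180:480],(600,500)))
print(sense()['eef_pos'])
E
```

```text
t: 8.68
eef_pos: [638.0, 50.4, 57.1]
ee_rot: [[-0.994, 0.106, -0.0], [0.106, 0.994, 0.0], [0.0, 0.0, -1.0]]
force: [0.2, 0.8, -0.3]
width: 0.482
grip_force: 40.5
[638.57396843  50.26716131  57.86224111]
```

View pics/c5.png

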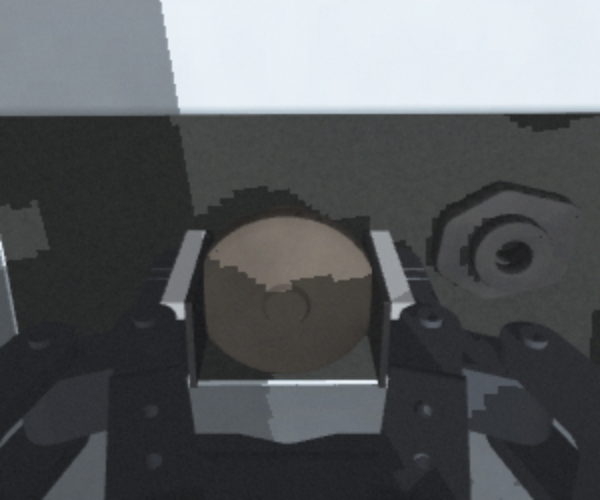

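The valve is level in the pads and the cam lies flat in the tub at right. I'll release and go for the float.

```bash
python3 -m handwheel '[[0,0,-0.007,0,1],[0,0,0,0,1],[0,0,0,0,0.32],[0,0,0,0,0.32],[0,0,0,0,0.32],[0,0,0.03,0,0.32],[0,0,0.04,0,0.32],[0,0,0.04,0,0.3],[0,0,0.02,0,0.3]]' && python3 -m handwheel '[[-0.0181,0.0325,0,-6.4,0.2],[-0.0181,0.0325,0,-6.4,0.2],[-0.0181,0.0325,0,-6.4,0.2],[-0.0181,0.0325,0,-6.4,0.2],[-0.0181,0.0325,0,-6.4,0.2],[-0.0181,0.0325,0,-6.4,0.2],[-0.0181,0.0325,0,-6.4,0.2],[-0.0181,0.0325,0,-6.4,0.2],[-0.0181,0.0325,0,-6.4,0.2],[-0.0181,0.0325,0,-6.4,0.2],[0,0,-0.04,0,0.2],[0,0,0,0,0.2]]'
python3 - <<'E'
from h import *
s=snap('wrist','w6'); st=sense(); print(st['eef_pos'],np.degrees(np.arctan2(st['ee_rot'][1,1],st['ee_rot'][0,1]))); P=cloud(s)
q=P.reshape(-1,3); m=(q[:,2]>14)&(q[:,2]<24)&(abs(q[:,0]-458)<50)&(abs(q[:,1]-375)<50); q=q[m]
v,u=np.divmod(np.nonzero(m)[0],640); print(len(q),q.mean(0),cv2.minAreaRect(q[:,:2].astype(np.float32)),u.mean(),v.mean(),px(s,(458,375,19)))
E
```

```text
t: 9.48
eef_pos: [640.1, 49.7, 185.3]
ee_rot: [[-0.994, 0.107, 0.006], [0.107, 0.994, -0.001], [-0.006, 0.0, -1.0]]
force: [1.2, -0.7, 1.0]
width: 0.698
grip_force: 0.0
t: 10.48
eef_pos: [452.4, 375.1, 134.4]
ee_rot: [[-0.343, 0.939, -0.007], [0.939, 0.343, -0.004], [-0.001, -0.008, -1.0]]
force: [-2.3, -0.9, -1.8]
width: 0.798
grip_force: 0.0
[453.62652533 374.33036112 136.34424   ] 19.996719372664145
1035 [457.67128754 378.7203588   18.83689087] ((458.7945861816406, 375.26422119140625), (32.965484619140625, 35.98440170288086), 19.419681549072266) 330.26666666666665 194.09082125603865 (np.float64(329.2361091592312), np.float64(197.842978538378))
```

```bash
python3 -m handwheel '[[0.004,0.002,-0.035,0,0.2],[0,0,-0.035,0,0.2],[0,0,-0.035,0,0.2],[0,0,-0.02,0,0.2],[0,0,-0.0065,0,0.2],[0,0,0,0,1],[0,0,0,0,1],[0,0,0,0,1],[0,0,0,0,1],[0,0,0,0,1],[0,0,0,0,1],[0,0,0.04,0,1]]' 40 && python3 -m handwheel '[[0,0,0.04,0,1],[0,0,0.04,0,1],[0,0,0.04,0,1],[0.0178,-0.037,0.015,6.4,1],[0.0178,-0.037,0,6.4,1],[0.0178,-0.037,0,6.4,1],[0.0178,-0.037,0,6.4,1],[0.0178,-0.037,0,6.4,1],[0.0178,-0.037,0,6.4,1],[0.0178,-0.037,0,6.4,1],[0.0178,-0.037,0,6.4,1],[0.0178,-0.037,0,6.4,1]]' && python3 -m handwheel '[[0.0178,-0.037,0,6.4,1],[0,0,-0.03,0,1],[0,0,0,0,1]]'
```

```text
t: 11.53
eef_pos: [456.5, 374.1, 42.4]
ee_rot: [[-0.339, 0.941, -0.011], [0.941, 0.339, -0.006], [-0.002, -0.012, -1.0]]
force: [-1.2, -0.8, -0.9]
width: 0.361
grip_force: 39.9
t: 12.53
eef_pos: [621.3, 43.6, 184.2]
ee_rot: [[-0.977, 0.212, 0.002], [0.212, 0.977, -0.0], [-0.002, 0.0, -1.0]]
force: [0.1, 0.8, 0.2]
width: 0.351
grip_force: 39.9
t: 12.78
eef_pos: [636.9, 5.9, 149.5]
ee_rot: [[-0.994, 0.111, -0.004], [0.111, 0.994, 0.001], [0.004, 0.0, -1.0]]
force: [-1.7, -0.4, -3.0]
width: 0.357
grip_force: 39.9
```

```bash
python3 -m handwheel '[[-0.006,0,0,-7,1],[0,0,0,-7,1],[0,0,0,-7,1],[0,0,0,-7,1],[0,0,0,-7,1],[0,0,0,-7,1],[0,0,0,-7,1],[0,0,0,-7,1],[0,0,0,-7,1],[0,0,0,-7,1],[0,0,0,-7,1],[0,0,0,-7,1]]' && python3 -m handwheel '[[0,0,0,-6,1],[0,0,-0.03,0,1],[0,0,-0.02,0,1],[0,0,0,0,1],[0,0,0,0,1]]'
python3 - <<'E'
from h import *
s=snap('wrist','w7'); st=sense(); print(st['eef_pos'],st['q'])
t=snap('top')
P=cloud(s)
cv2.imwrite('pics/c6.png',np.vstack([cv2.resize(s['pixels'][100:400,120:520],(600,400)) , cv2.resize(t['pixels'][150:230,250:450],(600,200))]))
E
```

```text
t: 13.78
eef_pos: [632.3, 9.6, 154.5]
ee_rot: [[0.008, 1.0, 0.001], [1.0, -0.008, -0.0], [-0.0, 0.001, -1.0]]
force: [-0.5, -0.2, 0.5]
width: 0.353
grip_force: 39.9
t: 14.2
eef_pos: [631.4, 9.5, 102.8]
ee_rot: [[0.106, 0.994, -0.002], [0.994, -0.106, 0.0], [0.0, -0.002, -1.0]]
force: [0.6, 0.6, 0.9]
width: 0.357
grip_force: 39.9
[632.58673239   9.11273742 104.15433583] [-1.72941837e-01  4.38055453e-01  1.55115142e+00  1.13252024e-04
  1.15135392e+00 -6.63717613e-02]
```

View pics/c6.png

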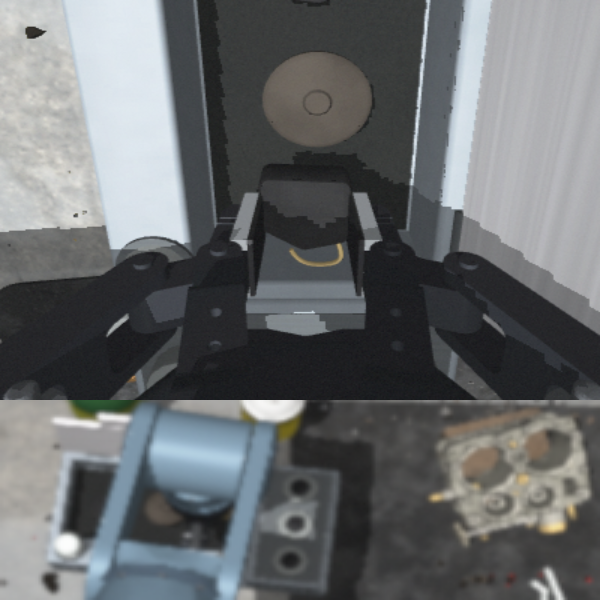

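The float is held squarely with its wire to the right, and the valve lies clear of it. I'll lower and release.

```bash
python3 -m handwheel '[[0,-0.003,-0.02,0,1],[0,0,-0.015,0,1],[0,0,-0.01,0,1],[0,0,0,0,1]]' && python3 -m handwheel '[[0,0,-0.006,0,1],[0,0,0,0,1],[0,0,0,0,0.52],[0,0,0,0,0.52],[0,0,0,0,0.52],[0,0,0.03,0,0.52],[0,0,0.04,0,0.52],[0,0,0.04,0,0.52],[0,0,0.04,0,0.52],[0,0,0.03,0,0.52]]'
python3 - <<'E'
from h import *
s=snap('wrist','w8'); st=sense(); print(st['eef_pos'],st['width'])
t=snap('top'); P=cloud(t)
# lid: points z>100 behind
q=P[140:180,255:345].reshape(-1,3); 
for z in range(100,260,20):
    m=q[(abs(q[:,2]-z)<8)&(q[:,0]>650)]; print(z,len(m),np.median(m,0).round(0) if len(m) else '', m[:,0].min().round() if len(m) else '', m[:,0].max().round() if len(m) else '')
E
```

```text
t: 14.63
eef_pos: [632.7, 5.5, 58.2]
ee_rot: [[0.107, 0.994, 0.001], [0.994, -0.107, -0.0], [-0.0, 0.001, -1.0]]
force: [-0.5, -0.0, -0.4]
width: 0.358
grip_force: 44.3
t: 15.47
eef_pos: [633.5, 5.4, 235.8]
ee_rot: [[0.107, 0.994, 0.005], [0.994, -0.107, -0.001], [-0.0, 0.005, -1.0]]
force: [1.7, 0.3, 1.0]
width: 0.482
grip_force: 0.0
[636.44064239   4.99304979 242.56589893] 0.4813067222612128
100 85 [699. 140.  97.] 678.0 776.0
120 46 [754. 135. 121.] 705.0 783.0
140 130 [765. 127. 141.] 705.0 799.0
160 117 [773. 120. 158.] 708.0 793.0
180 63 [720. 118. 179.] 710.0 787.0
200 73 [721. 126. 198.] 714.0 782.0
220 11 [719. 106. 220.] 716.0 722.0
240 6 [723. 101. 234.] 720.0 724.0
```

```bash
python3 -m handwheel '[[0.02,0.0135,0.035,0,0.48],[0.02,0.0135,0,0,0.48],[0.02,0.0135,0,0,0.48],[0.02,0.0135,0,0,0.48],[0,0,0,0,0.48],[0,0,0,0,0.48]]'
python3 - <<'E'
from h import *
s=snap('wrist','w9'); st=sense(); print(st['eef_pos'],st['width'])
P=cloud(s); q=P.reshape(-1,3)
for y in (45,85,100):
  for z in (150,180,200,215,225,235):
    m=q[(abs(q[:,2]-z)<5)&(abs(q[:,1]-y)<8)&(q[:,0]>650)&(q[:,0]<800)]; print(y,z,len(m),m[:,0].min().round() if len(m) else '', m[:,0].max().round() if len(m) else '')
cv2.imwrite('pics/c7.png',s['pixels'])
E
```

```text
t: 16.07
eef_pos: [711.9, 59.9, 264.1]
ee_rot: [[0.106, 0.994, -0.002], [0.994, -0.106, 0.0], [-0.0, -0.002, -1.0]]
force: [0.3, 0.3, -0.8]
width: 0.52
grip_force: 0.0
[711.36530354  59.31493495 264.48225315] 0.5234377003881626
45 150 15 705.0 707.0
45 180 18 709.0 711.0
45 200 37 712.0 714.0
45 215 37 713.0 716.0
45 225 55 714.0 726.0
45 235 291 716.0 727.0
85 150 146 708.0 800.0
85 180 35 712.0 715.0
85 200 32 716.0 718.0
85 215 50 717.0 720.0
85 225 59 719.0 730.0
85 235 282 720.0 730.0
100 150 201 710.0 786.0
100 180 54 714.0 786.0
100 200 285 717.0 800.0
100 215 56 719.0 722.0
100 225 67 720.0 729.0
100 235 231 722.0 729.0
```

View pics/c7.png

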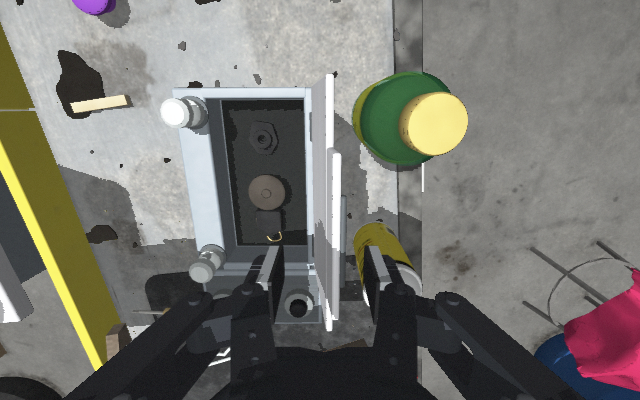

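All three parts lie in the tub. The lid edge at (333,235) is between the fingers with the bottles clear, so I'll lower astride it and drag it over.

```bash
python3 -m handwheel '[[0.008,0,0,0,0.48],[0,0,-0.02,0,0.48],[0,0,-0.03,0,0.48],[0,0,-0.016,0,0.48],[0,0,0,0,0.48]]' && python3 -m handwheel '[[-0.015,0.0016,0,0,0.48],[-0.015,0.0016,0,0,0.48],[-0.015,0.0016,0,0,0.48],[-0.015,0.0016,0,0,0.48],[-0.015,0.0016,0,0,0.48],[-0.015,0.0016,0,0,0.48],[-0.015,0.0016,0,0,0.48],[-0.015,0.0016,0,0,0.48],[-0.01,0.001,0,0,0.48],[0,0,0,0,0.48]]'
python3 - <<'E'
from h import *
s=snap('wrist'); st=sense(); print(st['eef_pos'],st['force'])
P=cloud(s); q=P.reshape(-1,3)
for z in (120,150,180,190,200,210,220,230):
    m=q[(abs(q[:,2]-z)<4)&(abs(q[:,1]-95)<8)&(q[:,0]>540)&(q[:,0]<730)]; print(z,len(m),m[:,0].min().round() if len(m) else '', m[:,0].max().round() if len(m) else '')
E
```

```text
t: 16.53
eef_pos: [716.2, 58.5, 194.3]
ee_rot: [[0.108, 0.994, -0.009], [0.994, -0.108, 0.0], [-0.0, -0.009, -1.0]]
force: [-0.0, -0.0, -0.6]
width: 0.519
grip_force: 0.0
t: 17.37
eef_pos: [588.6, 72.9, 201.8]
ee_rot: [[0.107, 0.994, 0.001], [0.994, -0.107, -0.0], [-0.0, 0.001, -1.0]]
force: [-0.0, 0.5, 1.7]
width: 0.521
grip_force: 0.4
[589.61008269  72.74852623 201.77113553] [-1.06615702  0.26073077  1.05518255]
120 87 685.0 694.0
150 122 659.0 668.0
180 191 632.0 641.0
190 225 624.0 632.0
200 398 611.0 624.0
210 24 616.0 620.0
220 0  
230 0
```

```bash
python3 -m handwheel '[[0,0,0.04,0,0.48],[0,0,0.01,0,1],[0.02,-0.002,0,0,1],[0.02,-0.002,0,0,1],[0,0,0,0,1],[0,0,0,0,1],[0,0,-0.02,0,1],[0,0,-0.02,0,1],[0,0,-0.02,0,1],[0,0,-0.015,0,1],[0,0,-0.015,0,1],[0,0,0,0,1]]' && python3 -m handwheel '[[0,0,-0.015,0,1],[0,0,-0.015,0,1],[0,0,-0.01,0,1],[0,0,-0.01,0,1],[0,0,-0.008,0,1],[0,0,0,0,1]]'
```

```text
t: 18.42
eef_pos: [627.6, 69.2, 156.9]
ee_rot: [[0.107, 0.994, -0.005], [0.994, -0.107, 0.0], [-0.0, -0.005, -1.0]]
force: [-0.5, -0.2, -0.5]
width: -0.0
grip_force: 0.0
t: 18.92
eef_pos: [629.2, 69.1, 100.6]
ee_rot: [[0.107, 0.994, -0.001], [0.994, -0.107, 0.0], [-0.0, -0.001, -1.0]]
force: [-0.3, -0.0, 0.2]
width: -0.0
grip_force: 0.0
```

```bash
python3 -m handwheel '[[0,0,-0.003,0,1],[0,0,-0.002,0,1],[0,0,0,0,1]]'
python3 - <<'E'
from h import *
s=snap('wrist'); st=sense(); print(st['eef_pos'],st['force'])
P=cloud(s); q=P.reshape(-1,3)
for x in range(540,720,15):
    m=q[(abs(q[:,0]-x)<3)&(abs(q[:,1]-105)<8)]; print(x,len(m),np.percentile(m[:,2],[10,50,90]).round() if len(m) else '')
E
```

```text
t: 19.17
eef_pos: [630.1, 69.1, 99.9]
ee_rot: [[0.107, 0.994, 0.001], [0.994, -0.107, -0.0], [-0.0, 0.001, -1.0]]
force: [-9.3, -0.9, 16.5]
width: 0.001
grip_force: 8.6
[630.146122    69.06787113  99.94107233] [-9.58632155 -0.62936146 16.73918317]
540 0 
555 0 
570 345 [100. 100. 102.]
585 330 [ 99. 100. 101.]
600 323 [ 99. 100. 101.]
615 330 [100. 101. 102.]
630 341 [100. 100. 102.]
645 347 [ 99. 100. 102.]
660 349 [ 99. 100. 102.]
675 353 [ 99. 100. 101.]
690 349 [ 99. 100. 101.]
705 233 [ 94. 101. 103.]
```

The lid is flat at z≈100, so the shaker's underside is at about z=+3. I'll rise and fix the pin positions.

```bash
python3 -m handwheel '[[0,0,0.03,0,1],[0,0,0.04,0,1],[0,0,0.04,0,1],[0,0,0.04,0,1],[0,0,0,0,1],[0,0,0,0,1]]'
python3 - <<'E'
from h import *
s=snap('wrist','w10'); st=sense(); print(st['eef_pos'])
P=cloud(s); q=P.reshape(-1,3)
for nm,c in dict(pl=(579,149),pr=(562,-20)).items():
    m0=(abs(q[:,0]-c[0])<25)&(abs(q[:,1]-c[1])<25)&(q[:,2]>128)&(q[:,2]<142)
    m=q[m0]; (cx,cy),r=cv2.minEnclosingCircle(m[:,:2].astype(np.float32)); v,u=np.divmod(np.nonzero(m0)[0],640)
    print(nm,len(m),m.mean(0).round(1),np.median(m[:,2]),cx,cy,r,(u.min(),u.max(),v.min(),v.max()))
for nm,c in dict(kr=(659,-95),km=(612.6,-90),kf=(565,-84)).items():
    m=q[(abs(q[:,0]-c[0])<18)&(abs(q[:,1]-c[1])<18)&(q[:,2]>105)&(q[:,2]<118)]; print(nm,len(m),m.mean(0).round(1) if len(m) else '', np.percentile(m[:,2],[10,50,90]) if len(m) else '')
E
```

```text
t: 19.72
eef_pos: [631.9, 68.9, 251.3]
ee_rot: [[0.107, 0.994, 0.008], [0.994, -0.107, -0.001], [0.0, 0.008, -1.0]]
force: [0.2, -0.6, -1.2]
width: 0.002
grip_force: 0.0
[630.35998199  69.04449913 248.25877445]
pl 756 [584.  149.6 133.9] 134.244241827461 583.2156372070312 149.46847534179688 13.43437385559082 (np.int64(242), np.int64(272), np.int64(99), np.int64(129))
pr 443 [567.1 -16.8 133.5] 134.0379060841062 566.0050659179688 -18.78998374938965 13.704704284667969 (np.int64(257), np.int64(282), np.int64(268), np.int64(290))
kr 0  
km 35 [616.2 -95.9 115.6] [114.73090499 115.67557386 116.36729653]
kf 0
```

View pics/w10.png

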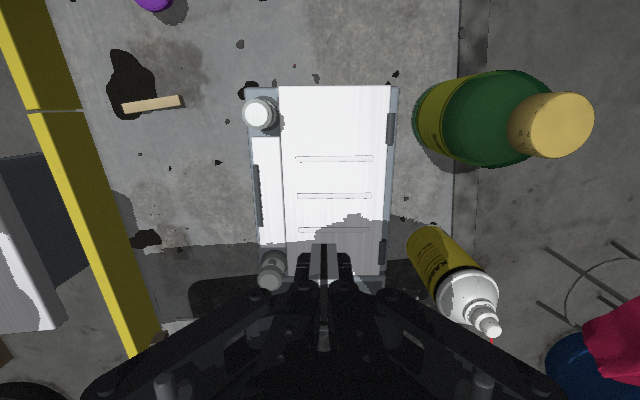

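Both pins are visible at (261,113) and (271,271), and the lid lies flat between them. Next I'll look over the clips.

```bash
python3 -m handwheel '[[-0.0146,-0.0308,0,-6,0.6],[-0.0146,-0.0308,0,-6,0.6],[-0.0146,-0.0308,0,-6,0.6],[-0.0146,-0.0308,0,-6,0.6],[-0.0146,-0.0308,0,-6,0.6],[-0.0146,-0.0308,0,-6,0.6],[-0.0146,-0.0308,0,-6,0.6],[-0.0146,-0.0308,0,-6,0.6],[-0.0146,-0.0308,0,-6,0.6],[-0.0146,-0.0308,0,-6,0.6],[-0.0146,-0.0308,0,-6,0.6],[-0.0146,-0.0308,0,-6,0.6]]' && python3 -m handwheel '[[-0.0146,-0.0308,-0.03,-6,0.6],[0,0,-0.03,0,0.6],[0,0,-0.02,0,0.6],[0,0,0,0,0.6],[0,0,0,0,0.6],[0,0,0,0,0.6]]'
python3 - <<'E'
from h import *
s=snap('wrist','w11'); st=sense(); print(st['eef_pos'],st['q'])
for c in [(480,-273,5),(529,-388,5)]: print(px(s,c))
a=px(s,(500,-330,5))
u,v=int(a[0]),int(a[1]); u0=max(0,u-160);v0=max(0,v-110); print(u0,v0)
cv2.imwrite('pics/c8.png',cv2.resize(s['pixels'][v0:v0+220,u0:u0+320],(800,550),interpolation=cv2.INTER_CUBIC))
E
```

```text
t: 20.77
eef_pos: [452.8, -301.1, 244.6]
ee_rot: [[0.98, 0.2, -0.003], [0.2, -0.98, 0.003], [-0.002, -0.003, -1.0]]
force: [0.7, -0.2, -0.0]
width: 0.4
grip_force: 0.0
t: 21.27
eef_pos: [441.5, -328.7, 169.7]
ee_rot: [[0.995, 0.102, -0.0], [0.102, -0.995, 0.0], [-0.0, -0.0, -1.0]]
force: [0.4, -0.3, 0.6]
width: 0.395
grip_force: 0.0
[ 441.95052173 -329.02370093  170.55387079] [-8.55446732e-01  1.89081374e-01  1.72643499e+00  4.00930501e-05
  1.22440213e+00  6.12503542e-01]
(np.float64(274.79155730451976), np.float64(144.4095532740436))
(np.float64(388.9092938024486), np.float64(108.00306330757978))
169 20
```

View pics/c8.png

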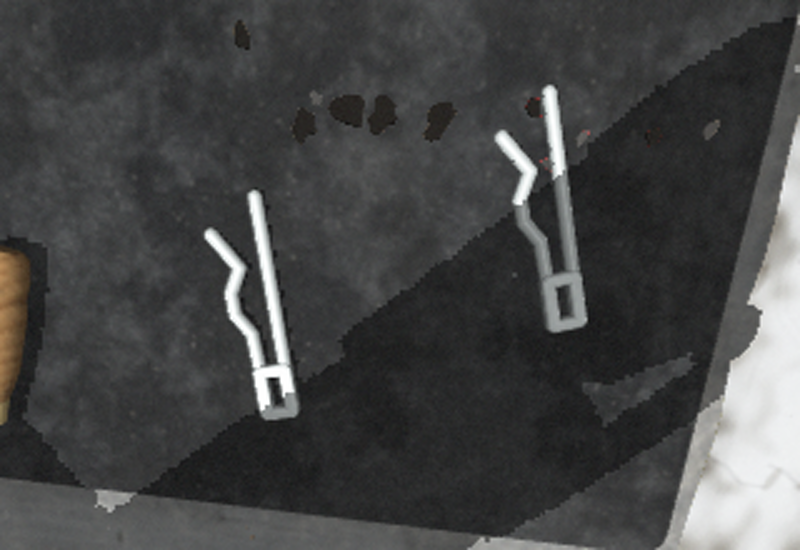

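Both clips are clear. The left clip has its leg tip at (255,195) and its eye at (276,392); the right one has its tip at (550,92) and its eye at (564,302). Both bows are on the left.

```bash
cat > clip.py <<'E'
from h import *
def blob(s, c, r=75):
    "bright wire pixels near c -> eye centre, leg direction"
    P=cloud(s); 
    return P
E
python3 - <<'E'
from h import *
s=load('wrist')
f=lambda x,y,z:w(s,169+x/2.5-.3,20+y/2.5-.3,z)
for n,t,l2,e in (('L',(255,195),(284,360),(276,392)),('R',(550,92),(570,272),(564,302))):
    T=f(*t,7.5);L=f(*l2,7.5);E=f(*e,11.5); d=T-L
    print(n,'tip',T.round(1),'leg',L.round(1),'eye',E.round(1),'ang',np.degrees(np.arctan2(d[1],d[0])).round(1))
    a=np.arctan2(d[1],d[0]); x=np.array([np.cos(a),np.sin(a)]);y=np.array([-x[1],x[0]])
    print('  eye from tip',(T[:2]-83*x+5.5*y).round(1))
E
```

```text
L tip [ 526.5 -267.     7.5] leg [ 460.5 -282.5    7.5] eye [ 447.  -280.3   11.5] ang 13.2
  eye from tip [ 444.5 -280.6]
R tip [ 575.7 -379.     7.5] leg [ 509.7 -399.1    7.5] eye [ 497.7 -397.8   11.5] ang 16.9
  eye from tip [ 494.7 -397.9]
```

```bash
python3 -m handwheel '[[0.002,0.024,0,3.6,0.6],[0.002,0.024,-0.02,3.6,0.6],[0,0,-0.04,0,0.6],[0,0,-0.04,0,0.6],[0,0,-0.02,0,0.6],[0,0,0,0,0.6],[0,0,0,0,0.6]]'
python3 - <<'E'
from h import *
s=snap('wrist','w12'); st=sense(); e=st['eef_pos'];x=st['ee_rot'][:,0]; print(e,np.degrees(np.arctan2(x[1],x[0])))
P=cloud(s)
g=s['pixels'].min(2).astype(int)
m=(g>95)&(P[...,2]>4)&(P[...,2]<18)&(np.hypot(P[...,0]-486,P[...,1]+270)<62)
q=P[m]; print(len(q))
ang=np.radians(13.2)
for _ in range(3):
  X=np.array([np.cos(ang),np.sin(ang)]);Y=np.array([-X[1],X[0]])
  a=q[:,:2]@X; b=q[:,:2]@Y
  # leg = lowest-y edge: by bins
  bins=np.arange(a.min()+30,a.max()-4,3); lo=[b[(a>=t)&(a<t+3)].min() for t in bins if ((a>=t)&(a<t+3)).sum()>3]; tb=[t for t in bins if ((a>=t)&(a<t+3)).sum()>3]
  k=np.polyfit(tb,lo,1); ang+=np.arctan(k[0])
print(np.degrees(ang), a.min(),a.max())
X=np.array([np.cos(ang),np.sin(ang)]);Y=np.array([-X[1],X[0]]); a=q[:,:2]@X; b=q[:,:2]@Y
ee=(a<a.min()+24); print('eye',X*(a.min()+12)+Y*(b[ee].min()+b[ee].max())/2, 'width',np.ptp(b[ee]),'len',np.ptp(a), 'leg b', np.median(lo)+3, 'by leg', X*(a.max()-83)+Y*(np.median(lo)+8.5))
v,u=np.nonzero(m); np.save('/tmp/m.npy',m)
E
```

```text
t: 21.9
eef_pos: [445.7, -280.7, 50.0]
ee_rot: [[0.974, 0.227, -0.0], [0.227, -0.974, 0.0], [-0.0, -0.0, -1.0]]
force: [0.8, 0.0, 1.3]
width: 0.397
grip_force: 0.0
[ 446.58063026 -281.72724567   51.35224707] 13.08240399852967
2539
-9.367303879955857 401.26350173932025 503.6185265362237
eye [ 450.31977713 -251.05714427] width 80.66096416489904 len 107.3432798166989 leg b -327.30977600161134 by leg [ 438.50788758 -398.49647986]
```

```bash
python3 -m handwheel '[[0,0.001,-0.02,0,0.6],[0,0,-0.02,0,0.6],[0,0,-0.006,0,0.6],[0,0,0,0,0.6],[0,0,0,0,1],[0,0,0,0,1],[0,0,0,0,1],[0,0,0,0,1],[0,0,0.02,0,1],[0,0,0.03,0,1]]' 80 && python3 -m handwheel '[[0,0,0.04,0,1],[0,0,0.04,0,1],[0,0,0.03,0,1],[0,0,0,0,1],[0,0,0,0,1]]'
python3 - <<'E'
from h import *
s=snap('wrist','w13'); st=sense(); e=st['eef_pos'];x=st['ee_rot'][:,0]; print(e,np.degrees(np.arctan2(x[1],x[0])),st['width']*85)
P=cloud(s); 
m=(P[...,2]>e[2]-15)&(P[...,2]<e[2]+22)
d=P-e; R=st['ee_rot']; L=d@R   # tool coords
m&=(L[...,0]>12)&(L[...,0]<130)&(abs(L[...,1])<60)
q=L[m]; print(len(q))
for t in range(12,105,6):
    k=q[(q[:,0]>=t)&(q[:,0]<t+6)]
    if len(k): print(t,len(k),k[:,1].min().round(1),k[:,1].max().round(1),np.median(k[:,2]).round(1), np.percentile(k[:,2],[5,95]).round(1))
print(q[:,0].max())
E
```

```text
t: 22.78
eef_pos: [443.6, -278.4, 52.3]
ee_rot: [[0.974, 0.226, -0.003], [0.226, -0.974, 0.003], [-0.003, -0.004, -1.0]]
force: [0.6, -0.6, -0.7]
width: 0.165
grip_force: 78.5
t: 23.2
eef_pos: [446.6, -281.2, 166.7]
ee_rot: [[0.974, 0.226, 0.005], [0.226, -0.974, -0.005], [0.004, 0.006, -1.0]]
force: [-0.3, 0.5, -1.4]
width: 0.164
grip_force: 78.5
[ 445.5282901  -280.07105224  164.47057926] 13.053607283435865 13.962074074049488
3548
12 686 -11.6 15.7 -8.7 [-20.7  -4.9]
18 232 -6.7 9.9 -6.6 [-7.9 -5.1]
24 240 -8.1 9.9 -6.6 [-7.7 -5.1]
30 270 -12.8 9.7 -6.5 [-7.7 -4.8]
36 262 -12.7 9.7 -6.4 [-7.7 -4.9]
42 258 -12.5 9.6 -6.3 [-7.6 -4.9]
48 291 -11.3 9.5 -6.2 [-7.3 -4.5]
54 312 -10.5 9.4 -6.1 [-7.3 -4.3]
60 322 -14.2 9.3 -5.9 [-7.3 -4.3]
66 325 -16.6 9.7 -5.8 [-7.  -4.1]
72 175 -15.0 9.7 -5.6 [-7.1 -3.5]
78 170 3.8 9.6 -5.6 [-7.  -3.6]
84 5 5.7 7.6 -4.3 [-4.9 -3.9]
84.40387868209334
```

```bash
python3 -m handwheel '[[0.0015,0.0373,0,-1.6,1],[0.0015,0.0373,0,-1.6,1],[0.0015,0.0373,0,-1.6,1],[0.0015,0.0373,0,-1.6,1],[0.0015,0.0373,0,-1.6,1],[0.0015,0.0373,0,-1.6,1],[0.0015,0.0373,0,-1.6,1],[0.0015,0.0373,0,-1.6,1],[0.0015,0.0373,0,-1.6,1],[0.0015,0.0373,0,-1.6,1],[0.0015,0.0373,0,-1.6,1],[0.0015,0.0373,0,-1.6,1]]' && python3 -m handwheel '[[0,0,-0.02,0,1],[0,0,-0.02,0,1],[0,0,-0.014,0,1],[0,0,0,0,1],[0,0,0,0,1],[0,0,0,0,1]]'
cat > fit.py <<'E'
from h import *
s=snap('wrist','fit'); st=sense(); e=st['eef_pos'];R=st['ee_rot']; print(e,'yaw',np.degrees(np.arctan2(R[1,0],R[0,0])),'w',st['width']*85,'f',st['force'])
P=cloud(s); L=(P-e)@R; u,v=np.meshgrid(range(640),range(400))
m=(L[...,0]>20)&(L[...,0]<86)&(L[...,1]>0)&(L[...,1]<14)&(abs(L[...,2]+5)<9)
q=L[m]
for t in (20,45,65,76):
    k=q[(q[:,0]>=t)&(q[:,0]<t+8)]
    if len(k): print('leg',t,np.percentile(k[:,1],[2,98]).round(1).tolist(),'top z',np.percentile(k[:,2],20).round(1))
print('tip x',np.percentile(q[:,0],99.5).round(1) if len(q) else None)
m=(P[...,2]>129)&(P[...,2]<141)&(L[...,0]>15)&(L[...,0]<170)&(abs(L[...,1])<40)
k=P[m]; (cx,cy),r=cv2.minEnclosingCircle(k[:,:2].astype(np.float32)); c=np.array([cx,cy,np.median(k[:,2])])
print('pin world',c.round(1),'r',r,'in tool',((c-e)@R).round(1))
E
python3 fit.py
```

```text
t: 24.25
eef_pos: [461.5, 169.6, 161.5]
ee_rot: [[0.994, -0.109, -0.003], [-0.109, -0.994, -0.0], [-0.003, 0.001, -1.0]]
force: [0.1, 0.6, 0.3]
width: 0.161
grip_force: 78.5
t: 24.75
eef_pos: [463.1, 167.6, 109.3]
ee_rot: [[0.994, -0.108, -0.001], [-0.108, -0.994, -0.0], [-0.001, 0.0, -1.0]]
force: [-0.2, -0.5, 0.1]
width: 0.161
grip_force: 78.6
[463.65652317 167.65513197 109.90531068] yaw -6.176368005117583 w 13.795329287026695 f [ 0.14834982  0.24940124 -1.05601449]
leg 20 [3.0, 8.3] top z -4.4
leg 45 [2.8, 7.9] top z -3.9
leg 65 [2.3, 8.1] top z -3.5
leg 76 [2.3, 8.0] top z -3.2
tip x 82.8
pin world [579.9 149.5 133.8] r 12.818087577819824 in tool [117.6   5.5 -23.8]
```

The leg is in line with the pin sideways but about 2 mm low. I'll raise it and start inserting.

```bash
python3 -m handwheel '[[0.008,-0.0009,0.002,0,1],[0.008,-0.0009,0,0,1],[0.006,-0.0007,0,0,1],[0.006,-0.0007,0,0,1],[0.006,-0.0007,0,0,1],[0.006,-0.0007,0,0,1],[0,0,0,0,1],[0,0,0,0,1]]' 80; python3 fit.py
```

```text
t: 25.47
eef_pos: [503.4, 163.1, 111.2]
ee_rot: [[0.994, -0.107, -0.0], [-0.107, -0.994, 0.0], [-0.0, 0.0, -1.0]]
force: [-0.4, 0.1, -0.4]
width: 0.162
grip_force: 78.6
[503.06356976 163.18539296 111.1571204 ] yaw -6.154736221567084 w 13.821465340146615 f [-0.87131173 -0.20393583 -0.37290445]
leg 20 [2.9, 8.3] top z -5.1
leg 45 [2.8, 7.9] top z -4.7
leg 65 [2.3, 7.7] top z -4.2
tip x 65.9
pin world [583.1 149.4 134.3] r 13.459526062011719 in tool [ 81.1   5.1 -23.1]
```

```bash
for i in 1 ; do python3 -m handwheel '[[0.006,-0.0006,0,0,1],[0.006,-0.0006,0,0,1],[0.006,-0.0006,0,0,1],[0,0,0,0,1]]' | grep -E 'eef|force|width'; done; python3 -m handwheel '[[0.005,-0.0005,0,0,1],[0.005,-0.0005,0,0,1],[0,0,0,0,1]]' | grep -E 'eef|force|width'; python3 -m handwheel '[[0.004,-0.0004,0,0,1],[0.004,-0.0004,0,0,1],[0,0,0,0,1]]' | grep -E 'eef|force|width'; python3 fit.py
```

```text
eef_pos: [522.6, 161.3, 111.6]
force: [0.1, -0.0, 0.2]
width: 0.164
grip_force: 78.6
eef_pos: [532.7, 160.5, 111.7]
force: [2.5, 2.0, -0.7]
width: 0.16
grip_force: 78.6
eef_pos: [540.0, 159.2, 111.5]
force: [0.2, -0.1, 0.1]
width: 0.164
grip_force: 78.6
[539.64269436 159.27478762 111.40516883] yaw -6.169574190863511 w 13.46696817704763 f [-0.2739275  -1.13697191  0.23277356]
leg 20 [2.9, 8.3] top z -5.3
leg 65 [2.2, 7.5] top z -4.3
leg 76 [2.2, 7.4] top z -4.0
tip x 84.1
pin world [583.2 149.1 134.3] r 13.646160125732422 in tool [ 44.4   5.4 -22.9]
```

```bash
python3 -m handwheel '[[0.002,-0.0002,0,0,1],[0.001,-0.0001,0,0,1],[0,0,0,0,1],[0,0,0,0,1]]' | grep -E 'eef|force|width'; python3 fit.py;  python3 - <<'E'
from h import *
s=snap('wrist'); st=sense(); e=st['eef_pos'];R=st['ee_rot']; P=cloud(s);L=(P-e)@R
m=(abs(L[...,2]+5)<6)&(L[...,1]<2)&(L[...,1]>-35)&(L[...,0]>12)&(L[...,0]<90)
q=L[m]
for t in range(12,90,5):
    k=q[(q[:,0]>=t)&(q[:,0]<t+5)]; print(t,len(k),np.percentile(k[:,1],[3,50,97]).round(1) if len(k) else '')
E
```

```text
eef_pos: [542.1, 159.3, 111.3]
force: [0.2, 0.4, -0.4]
width: 0.165
grip_force: 78.6
[542.08563357 159.27114284 111.33563696] yaw -6.152691402787854 w 14.060285305228762 f [ 0.03492288  0.38542464 -0.45969041]
leg 20 [2.9, 8.3] top z -5.3
leg 45 [0.3, 13.9] top z 2.3
leg 65 [2.2, 7.6] top z -4.2
leg 76 [2.2, 7.4] top z -4.0
tip x 83.7
pin world [583.2 149.3 134.3] r 13.523299217224121 in tool [ 42.    5.5 -22.9]
12 197 [-11.7  -4.    1.9]
17 100 [-8.3 -5.3 -2.9]
22 77 [-8.2 -6.  -3.1]
27 62 [-11.3  -8.5  -5.9]
32 87 [-13.9 -10.9  -8.5]
37 103 [-14.1 -11.4  -9. ]
42 118 [-14.  -11.2  -7.8]
47 129 [-12.9  -9.2  -5.3]
52 141 [-10.3  -7.1  -3.7]
57 147 [-13.4  -9.   -5.6]
62 152 [-16.5 -12.2  -8.5]
67 124 [-17.9 -14.9 -11.8]
72 0 
77 0 
82 0 
87 0
```

```bash
python3 -m handwheel '[[0.0015,-0.0002,0,0,1],[0,0,0,0,1],[0,0,0,0,1]]' | grep -E 'eef|force|width'; python3 fit.py | tail -2;python3 -m handwheel '[[0.001,-0.0001,0,0,1],[0,0,0,0,1],[0,0,0,0,1]]' | grep -E 'eef|force|width'; python3 fit.py | tail -2
```

```text
eef_pos: [543.8, 159.1, 111.4]
force: [0.1, 0.1, -0.4]
width: 0.163
grip_force: 78.6
tip x 83.7
pin world [583.3 149.3 134.3] r 13.440215110778809 in tool [ 40.4   5.5 -22.9]
eef_pos: [544.7, 159.0, 111.4]
force: [-0.5, -0.6, -0.1]
width: 0.164
grip_force: 78.6
tip x 83.6
pin world [583.2 149.4 134.3] r 13.5590181350708 in tool [ 39.3   5.4 -23. ]
```

```bash
python3 -m handwheel '[[-0.0006,0,0,0,1],[0,0,0,0,1],[0,0,0,0,0.7],[0,0,0,0,0.6],[0,0,0,0,0.6],[0,0,0.01,0,0.6],[0,0,0.02,0,0.6],[0,0,0.03,0,0.6],[0,0,0,0,0.6],[0,0,0,0,0.6],[0,0,0,0,0.6]]'
python3 - <<'E'
from h import *
s=snap('wrist','w14'); st=sense(); e=st['eef_pos'];R=st['ee_rot']; P=cloud(s)
c=np.array([583.2,149.4]); a=np.radians(-6.0); X=np.array([np.cos(a),np.sin(a)]);Y=np.array([-X[1],X[0]])
d=P[...,:2]-c; A=d@X;B=d@Y
m=(P[...,2]>108)&(P[...,2]<121)&(abs(A)<70)&(abs(B)<45)
for t in range(-60,60,6):
    k=m&(A>=t)&(A<t+6); 
    if k.sum(): print(t,k.sum(),np.percentile(B[k],[2,50,98]).round(1),np.median(P[k][:,2]).round(1))
print('max A',A[m&(abs(B)<6)].max())
t=snap('top')
E
```

```text
t: 28.35
eef_pos: [544.0, 159.0, 171.7]
ee_rot: [[0.994, -0.107, 0.0], [-0.107, -0.994, 0.0], [0.0, -0.0, -1.0]]
force: [-0.3, 0.7, 0.0]
width: 0.402
grip_force: 0.0
-54 8 [-0.1  1.1  2.2] 108.5
-48 35 [-0.9  1.5  3.8] 109.2
-42 53 [-1.6  1.5  4.6] 110.0
-36 79 [-1.6  2.3  7.6] 110.4
-30 76 [-1.9  1.5  8. ] 111.0
-24 51 [-1.5  1.6  3.8] 112.1
-18 1 [12. 12. 12.] 108.7
-12 1 [14.2 14.2 14.2] 108.0
-6 3 [14.9 15.7 16.3] 108.1
0 19 [13.4 16.9 18.1] 108.5
6 71 [-4.7 14.5 18. ] 109.8
12 141 [-0.3 10.8 16.8] 113.3
18 147 [-0.3 13.6 20. ] 112.4
24 110 [-0.2 18.4 23.4] 111.0
30 21 [ 0.1 20.4 23. ] 109.6
max A 35.29834314392041
```

```bash
python3 - <<'E'
from h import *
s=load('wrist') 
s=snap('wrist'); st=sense(); P=cloud(s); print(st['eef_pos'])
c=np.array([583.2,149.4]); a=np.radians(-6.0); X=np.array([np.cos(a),np.sin(a)]);Y=np.array([-X[1],X[0]])
d=P[...,:2]-c; A=d@X;B=d@Y
for lo,hi in ((-5,5),(9,30)):
  for t in range(-64,60,4):
    k=(A>=t)&(A<t+4)&(B>lo)&(B<hi)&(P[...,2]>102)&(P[...,2]<125)
    if k.sum()>3: print(lo,t,k.sum(),np.percentile(B[k],[3,97]).round(1),np.percentile(P[k][:,2],[10,50,90]).round(1))
cv2.imwrite('pics/c9.png',cv2.resize(s['pixels'][60:260,200:440],(720,600),interpolation=cv2.INTER_CUBIC))
E
```

```text
[543.2101386  158.92762584 170.20266003]
-5 -52 26 [-2.1  4.4] [106.2 107.5 108.8]
-5 -48 44 [-2.7  4.4] [106.2 108.4 109.5]
-5 -44 47 [-2.7  4.4] [106.6 108.6 110. ]
-5 -40 43 [-2.6  4.4] [107.4 110.  110.9]
-5 -36 46 [-2.6  4.4] [107.9 110.2 111.6]
-5 -32 49 [-2.5  4.4] [108.9 110.8 111.9]
-5 -28 41 [-1.7  4.4] [109.3 111.1 111.9]
-5 -24 38 [-1.6  3.6] [110.8 112.1 112.9]
-5 -20 16 [-1.6  3.6] [111.6 112.7 113.9]
-5 8 11 [-4.4 -1.5] [105.8 107.3 108.2]
-5 12 66 [-4.3  5. ] [106.8 118.8 123.3]
-5 16 54 [-0.5  5. ] [118.3 119.9 121.1]
-5 20 53 [-0.4  4.9] [119.4 120.5 121.3]
-5 24 53 [-0.4  4.9] [120.1 121.1 122.7]
-5 28 55 [-0.3  4.9] [120.8 122.  123.2]
-5 32 60 [-0.3  4.9] [121.6 122.8 123.8]
-5 36 53 [-0.3  4.9] [122.  123.6 124.6]
-5 40 27 [0.  4.9] [121.9 123.2 124.1]
9 -52 9 [ 9.2 12.1] [102.1 102.9 104. ]
9 -48 24 [ 9.2 13.2] [102.2 103.  104. ]
9 -44 27 [ 9.1 13.9] [102.5 103.6 104.9]
9 -40 29 [ 9.1 13.9] [103.2 104.2 105.3]
9 -36 30 [ 9.  13.8] [103.7 105.3 106.3]
9 -32 30 [ 9.7 13.7] [104.5 105.8 107.3]
9 -28 25 [ 9.7 12.8] [104.6 105.6 106.9]
9 -24 25 [ 9.7 13.6] [104.5 106.  106.9]
9 -20 28 [ 9.6 13.5] [105.7 106.9 107.7]
9 -16 19 [11.1 14.5] [105.  107.3 108. ]
9 -12 18 [13.6 16.7] [106.1 107.2 108. ]
9 -8 27 [14.5 18.5] [105.7 106.8 107.4]
9 -4 38 [14.  19.2] [105.5 106.3 107.3]
9 0 46 [12.6 19. ] [105.8 107.1 108.2]
9 4 56 [10.1 19.7] [106.  108.3 110.1]
9 8 58 [ 9.4 17.4] [108.  110.6 112.2]
9 12 51 [ 9.9 16.3] [110.7 112.  113.2]
9 16 56 [11.3 18.3] [110.3 111.7 113. ]
9 20 58 [13.4 20.6] [109.6 111.2 112.5]
9 24 57 [15.9 22.3] [109.5 110.9 111.9]
9 28 49 [17.5 23.4] [108.6 109.9 111.4]
```

View pics/c9.png

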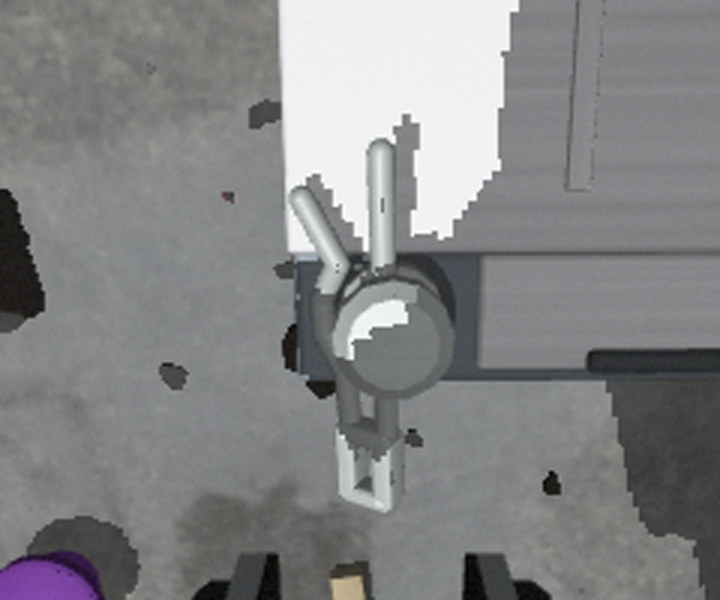

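The clip is through the left pin: tip beyond at (380,145), bow round the pin, eye hanging at (370,470). Now the second clip.

```bash
python3 -m handwheel '[[-0.0034,-0.0398,0.01,1.65,0.6],[-0.0034,-0.0398,0,1.65,0.6],[-0.0034,-0.0398,0,1.65,0.6],[-0.0034,-0.0398,0,1.65,0.6],[-0.0034,-0.0398,0,1.65,0.6],[-0.0034,-0.0398,0,1.65,0.6],[-0.0034,-0.0398,0,1.65,0.6],[-0.0034,-0.0398,0,1.65,0.6],[-0.0034,-0.0398,0,1.65,0.6],[-0.0034,-0.0398,0,1.65,0.6],[-0.0034,-0.0398,0,1.65,0.6],[-0.0034,-0.0398,0,1.65,0.6]]' >/dev/null && python3 -m handwheel '[[-0.0034,-0.0398,-0.03,1.65,0.6],[-0.0034,-0.0398,-0.04,1.65,0.6],[0,0,-0.04,0,0.6],[0,0,0,0,0.6],[0,0,0,0,0.6],[0,0,0,0,0.6]]'
python3 - <<'E'
from h import *
s=snap('wrist','w15'); st=sense(); e=st['eef_pos'];R=st['ee_rot']; P=cloud(s);L=(P-e)@R
print(e,np.degrees(np.arctan2(R[1,0],R[0,0])))
r=(L[...,0]>-35)&(L[...,0]<120)&(abs(L[...,1])<70)&(P[...,2]<25)
base=np.median(P[...,2][r]); print('mat',base)
m=r&(P[...,2]>base+2.5)
n,lab,stt,cen=cv2.connectedComponentsWithStats(m.astype(np.uint8))
for i in range(1,n):
    if stt[i,4]>60:
        q=L[lab==i]; print(i,stt[i],q.min(0).round(),q.max(0).round())
        for t in range(-30,110,8):
            k=q[(q[:,0]>=t)&(q[:,0]<t+8)]
            if len(k)>3: print('  ',t,len(k),k[:,1].min().round(1),k[:,1].max().round(1))
E
```

```text
t: 30.0
eef_pos: [498.3, -380.8, 87.6]
ee_rot: [[0.956, 0.292, 0.0], [0.292, -0.956, 0.0], [0.0, -0.0, -1.0]]
force: [0.2, -0.1, -0.4]
width: 0.404
grip_force: 0.0
[ 499.16054297 -381.31002256   88.91417802] 17.00540425567341
mat 3.8267191219151133
43 [ 319  114   35  118 1776] [-18.  -4.  75.] [76. 24. 83.]
   -22 83 7.1 23.7
   -14 163 7.0 23.8
   -6 153 6.9 23.4
   2 181 6.9 23.4
   10 132 6.8 23.2
   18 152 2.7 23.0
   26 141 1.1 22.8
   34 155 0.3 23.2
   42 172 2.7 23.1
   50 186 -1.2 22.9
   58 146 -3.5 22.6
   66 92 16.8 22.3
   74 20 16.9 22.1
```

```bash
python3 -m handwheel '[[-0.0017,-0.0165,0,1,0.6],[0,0,-0.03,0,0.6],[0,0,-0.03,0,0.6],[0,0,-0.018,0,0.6],[0,0,-0.006,0,0.6],[0,0,0,0,0.6],[0,0,0,0,1],[0,0,0,0,1],[0,0,0,0,1],[0,0,0,0,1],[0,0,0,0,1]]' 80 && python3 -m handwheel '[[0,0,0.02,0,1],[0,0,0.04,0,1],[0,0,0.04,0,1],[0,0,0.04,0,1],[0,0,0.02,0,1],[0,0,0,0,1],[0,0,0,0,1]]'
python3 fit.py 2>&1 | head -6
```

```text
t: 30.97
eef_pos: [498.0, -398.7, 5.8]
ee_rot: [[0.951, 0.308, 0.003], [0.309, -0.951, -0.003], [0.002, 0.004, -1.0]]
force: [-0.4, 2.0, 6.4]
width: 0.165
grip_force: 78.4
t: 31.55
eef_pos: [497.3, -398.6, 165.9]
ee_rot: [[0.951, 0.308, 0.004], [0.308, -0.951, -0.004], [0.002, 0.005, -1.0]]
force: [-0.7, -0.4, -1.3]
width: 0.162
grip_force: 78.4
  return _methods._mean(a, axis=axis, dtype=dtype,
  ret = ret.dtype.type(ret / rcount)
[ 496.38473421 -397.55587148  163.54155073] yaw 17.960438499409214 w 13.839924922525608 f [ 0.67029927 -0.25181992 -0.58503033]
leg 20 [4.6, 9.9] top z -6.9
```

```bash
python3 -m handwheel '[[-0.0045,0.0361,0,-2.2,1],[-0.0045,0.0361,0,-2.2,1],[-0.0045,0.0361,0,-2.2,1],[-0.0045,0.0361,0,-2.2,1],[-0.0045,0.0361,0,-2.2,1],[-0.0045,0.0361,0,-2.2,1],[-0.0045,0.0361,0,-2.2,1],[-0.0045,0.0361,0,-2.2,1],[-0.0045,0.0361,0,-2.2,1],[-0.0045,0.0361,0,-2.2,1],[-0.0045,0.0361,0,-2.1,1],[0,0,0,0,1]]' >/dev/null && python3 -m handwheel '[[0,0,-0.02,0,1],[0,0,-0.02,0,1],[0,0,-0.0125,0,1],[0,0,0,0,1],[0,0,0,0,1],[0,0,0,0,1]]'; python3 fit.py
```

```text
t: 33.1
eef_pos: [446.7, -0.7, 110.4]
ee_rot: [[0.994, -0.107, -0.001], [-0.107, -0.994, 0.0], [-0.001, -0.0, -1.0]]
force: [0.9, 0.4, 0.2]
width: 0.16
grip_force: 78.6
[447.16033291  -0.85306772 110.83791779] yaw -6.1641152951663924 w 13.812083610390474 f [ 1.08439501  0.38087483 -0.26983911]
leg 20 [2.8, 8.2] top z -4.2
leg 45 [2.7, 8.3] top z -3.6
leg 65 [2.2, 8.0] top z -3.3
leg 76 [2.1, 7.8] top z -3.0
tip x 82.4
pin world [563.5 -19.6 133.9] r 12.87389850616455 in tool [117.7   6.1 -23. ]
```

```bash
python3 -m handwheel '[[0.008,-0.0016,0.001,0,1],[0.008,-0.0009,0,0,1],[0.006,-0.0007,0,0,1],[0.006,-0.0007,0,0,1],[0.006,-0.0007,0,0,1],[0.006,-0.0007,0,0,1],[0,0,0,0,1],[0,0,0,0,1]]' 80|grep -E 'eef|force|width'; python3 fit.py
```

```text
eef_pos: [487.0, -5.8, 111.2]
force: [-0.2, 0.4, 0.5]
width: 0.164
grip_force: 78.6
[486.72943784  -5.77248019 111.21211915] yaw -6.143675757164201 w 13.850352370765561 f [ 0.7467603  -0.46753069 -0.28850599]
leg 20 [2.9, 8.3] top z -5.0
leg 45 [2.8, 8.5] top z -4.5
tip x 64.8
pin world [565.9 -19.8 134.3] r 13.443757057189941 in tool [ 80.2   5.4 -23.1]
```

```bash
python3 -m handwheel '[[0.006,-0.0006,0,0,1],[0.006,-0.0006,0,0,1],[0.006,-0.0006,0,0,1],[0,0,0,0,1]]' | grep -E 'eef|force|width'; python3 -m handwheel '[[0.005,-0.0005,0,0,1],[0.005,-0.0005,0,0,1],[0,0,0,0,1]]' | grep -E 'eef|force|width'; python3 -m handwheel '[[0.004,-0.0004,0,0,1],[0.004,-0.0004,0,0,1],[0.002,-0.0002,0,0,1],[0.001,-0.0001,0,0,1],[0,0,0,0,1],[0,0,0,0,1]]' | grep -E 'eef|force|width'; python3 fit.py
```

```text
eef_pos: [506.0, -7.8, 111.6]
force: [0.2, 1.3, -0.5]
width: 0.165
grip_force: 78.6
eef_pos: [516.2, -8.6, 111.6]
force: [3.0, 1.0, -1.9]
width: 0.164
grip_force: 78.5
eef_pos: [525.6, -9.8, 111.3]
force: [0.8, -0.3, -1.0]
width: 0.164
grip_force: 78.5
[525.60205169  -9.80257951 111.29247576] yaw -6.159086345688298 w 14.021741922580173 f [ 0.10291161 -0.73942872  0.29991896]
leg 20 [3.1, 8.3] top z -4.6
leg 45 [0.3, 13.5] top z -2.3
leg 65 [2.2, 8.1] top z -3.8
leg 76 [2.2, 7.9] top z -3.6
tip x 82.9
pin world [566.1 -19.8 134.3] r 13.54521369934082 in tool [ 41.3   5.6 -23. ]
```

```bash
python3 -m handwheel '[[0.0016,-0.0002,0,0,1],[0,0,0,0,1],[0,0,0,0,1],[0,0,0,0,0.6],[0,0,0,0,0.6],[0,0,0,0,0.6],[0,0,0.01,0,0.6],[0,0,0.02,0,0.6],[0,0,0.03,0,0.6],[0,0,0.02,0,0.6],[0,0,0,0,0.6],[0,0,0,0,0.6]]'
cat > chk.py <<'E'
from h import *
s=snap('wrist'); P=cloud(s)
a=np.radians(-6.1); X=np.array([np.cos(a),np.sin(a)]);Y=np.array([-X[1],X[0]])
for c in ((583.2,149.4),(566.1,-19.8)):
    d=P[...,:2]-np.array(c); A=d@X;B=d@Y
    k=(A>15)&(A<60)&(abs(B)<6)&(P[...,2]>106)&(P[...,2]<130); f=(A>15)&(A<60)&(B>8)&(B<28)&(P[...,2]>106)
    b=(A<-18)&(A>-70)&(B>-8)&(B<18)&(P[...,2]>102)&(P[...,2]<126)
    for n,m in (('leg tip',k),('bow tip',f)): print(n,m.sum(),np.percentile(A[m],[1,99]).round(1) if m.any() else '', np.median(P[m][:,2]).round(1) if m.any() else '')
    print('eye end',b.sum(),np.percentile(A[b],[1,99]).round(1) if b.any() else '')
    m=(A>-70)&(A<-20)&(abs(B)<3)&(P[...,2]>90)&(P[...,2]<126); print('z eye',np.median(P[m][:,2]) if m.any() else '')
E
python3 chk.py
```

```text
t: 36.0
eef_pos: [528.5, -10.2, 193.5]
ee_rot: [[0.994, -0.107, 0.004], [-0.107, -0.994, -0.001], [0.004, 0.001, -1.0]]
force: [0.4, 1.6, -0.8]
width: 0.4
grip_force: 0.0
leg tip 369 [15.5 41.6] 121.3
bow tip 203 [15.4 31.2] 110.8
eye end 584 [-50.8 -18.4]
z eye 109.521557086569
leg tip 285 [15.3 41.2] 121.8
bow tip 180 [15.2 30.9] 110.3
eye end 587 [-50.8 -18.6]
z eye 110.31107620300304
```

Both clips read the same: leg tips 41–42 mm past the pin axis, eyes at -51 mm, so both are home. Now the keys, rear first.

```bash
python3 -m handwheel '[[0.0104,-0.0066,0.01,7,1],[0.0104,-0.0066,0.01,7,1],[0.0104,-0.0066,0,7,1],[0.0104,-0.0066,0,7,1],[0.0104,-0.0066,0,7,1],[0.0104,-0.0066,0,7,1],[0.0104,-0.0066,0,7,1],[0.0104,-0.0066,0,7,1],[0.0104,-0.0066,0,7,1],[0.0104,-0.0066,0,7,1],[0.0104,-0.0066,0,7,1],[0.0104,-0.0066,0,7,1]]' >/dev/null && python3 -m handwheel '[[0.0104,-0.0066,0,6,1],[0,0,0,0,1],[0,0,0,0,1],[0,0,0,0,1]]'
python3 - <<'E'
from h import *
s=snap('wrist','w16'); t=snap('top'); P=cloud(s); e=sense()['eef_pos']; print(e)
for nm,c in dict(kr=(663.7,-95.2),km=(616.5,-90.4),kf=(569.2,-85.5)).items():
    for n,Q in (('w',P),('t',cloud(t))):
        m=(np.hypot(Q[...,0]-c[0],Q[...,1]-c[1])<25)&(Q[...,2]>85)&(Q[...,2]<125); k=Q[m]
        print(nm,n,len(k),np.histogram(k[:,2],bins=[85,90,95,100,104,108,112,116,120])[0] if len(k) else '', k[k[:,2]>106].mean(0).round(1) if (k[:,2]>106).any() else '')
E
```

```text
t: 37.38
eef_pos: [661.6, -95.2, 210.0]
ee_rot: [[0.11, 0.994, -0.002], [0.994, -0.11, 0.001], [0.001, -0.003, -1.0]]
force: [-0.2, -0.1, 0.3]
width: 0.001
grip_force: 0.0
[661.77448286 -95.17935559 210.81236671]
kr w 2064 [  0 577 217  65 736  30 353  86] [663.7 -93.2 112.3]
kr t 68 [ 5 18 13 10 14  4  0  2] [658.9 -83.8 110.9]
km w 2061 [  0 563 224  61 744  31 327 111] [617.8 -88.4 112.2]
km t 70 [ 3 12 13  8 12 11  7  4] [621.5 -93.2 111.4]
kf w 2048 [  0 507 241  85 721  54 308 132] [571.  -83.7 112.2]
kf t 0
```

```bash
python3 - <<'E'
from h import *
s=load('wrist'); P=cloud(s)
for c in ((663.7,-95.2),(616.5,-90.4),(569.2,-85.5)):
    m=(np.hypot(P[...,0]-c[0],P[...,1]-c[1])<25)&(P[...,2]>112)&(P[...,2]<125)
    (x,y),r=cv2.minEnclosingCircle(P[m][:,:2].astype(np.float32)); print('top',x,y,r,np.median(P[m][:,2]),P[m].mean(0))
    rr=np.hypot(P[...,0]-x,P[...,1]-y)
    for t in range(0,28,2):
        k=(rr>=t)&(rr<t+2)&(P[...,2]>80)&(P[...,2]<125); print(t,k.sum(),np.percentile(P[k][:,2],[10,50,90]).round(1) if k.any() else '',end=' | ')
    print()
E
python3 -m handwheel '[[0.002,0,-0.03,0,1],[0,0,-0.03,0,1],[0,0,-0.025,0,1],[0,0,0,0,1],[0,0,0,0,1]]'
```

```text
top 663.6956787109375 -94.76277160644531 10.765440940856934 115.43109716015924 [663.88105989 -94.013743   115.32773001]
0 16 [115.2 115.8 116.4] | 2 46 [115.1 115.9 116.5] | 4 74 [115.1 115.7 116.3] | 6 112 [114.9 115.7 116.5] | 8 139 [114.3 115.1 115.9] | 10 161 [105.3 108.3 114.4] | 12 149 [105.  105.7 106.4] | 14 222 [104.8 105.6 106.6] | 16 238 [104.5 105.5 106.4] | 18 251 [ 94.1  98.6 104.9] | 20 198 [93.7 94.6 95.4] | 22 297 [93.7 94.5 95.3] | 24 321 [93.6 94.4 95.3] | 26 363 [93.5 94.5 95.4] | 
top 616.7718505859375 -89.76765441894531 10.709287643432617 115.49146548505183 [617.22521947 -89.15957314 115.38720653]
0 15 [115.5 115.9 116.7] | 2 47 [115.  115.8 116.5] | 4 81 [115.1 115.7 116.5] | 6 102 [114.8 115.7 116.5] | 8 145 [114.3 115.3 116.1] | 10 171 [105.4 107.2 114.4] | 12 137 [105.  105.8 106.7] | 14 212 [104.9 105.7 106.6] | 16 262 [104.4 105.5 106.4] | 18 273 [ 94.   97.2 105.2] | 20 191 [93.6 94.6 95.3] | 22 267 [93.9 94.6 95.4] | 24 325 [93.6 94.6 95.4] | 26 358 [93.8 94.5 95.4] | 
top 569.609375 -84.96269226074219 10.781024932861328 115.5213416304158 [570.29563602 -84.59221815 115.40059089]
0 19 [114.5 115.7 116.8] | 2 43 [115.  116.  116.7] | 4 75 [115.  115.9 116.7] | 6 104 [115.  115.9 116.8] | 8 171 [112.8 115.2 116.1] | 10 177 [105.2 108.  114.1] | 12 132 [104.9 105.8 106.6] | 14 189 [105.  105.8 106.5] | 16 271 [102.1 105.4 106.4] | 18 307 [ 94.2  98.6 105.3] | 20 180 [93.8 94.6 95.4] | 22 229 [93.7 94.5 95.4] | 24 317 [93.7 94.5 95.3] | 26 337 [93.6 94.5 95.4] | 
t: 37.9
eef_pos: [663.1, -95.0, 125.1]
ee_rot: [[0.108, 0.994, -0.004], [0.994, -0.108, 0.001], [0.001, -0.004, -1.0]]
force: [0.3, 0.3, 1.2]
width: -0.002
grip_force: 0.0
```

```bash
python3 -m handwheel '[[0,0,-0.008,0,1],[0,0,-0.004,0,1],[0,0,0,0,1]]'|grep -E 'eef_pos|^force'; python3 -m handwheel '[[0,0,-0.003,0,1],[0,0,0,0,1]]'|grep -E 'eef_pos|^force';python3 -m handwheel '[[0,0,-0.002,0,1],[0,0,0,0,1]]'|grep -E 'eef_pos|^force';python3 -m handwheel '[[0,0,-0.002,0,1],[0,0,0,0,1],[0,0,0,0,1]]'|grep -E 'eef_pos|^force'
```

```text
eef_pos: [665.2, -95.9, 115.3]
force: [0.0, 0.0, 2.1]
eef_pos: [665.4, -95.9, 112.4]
force: [0.5, 0.7, 3.3]
eef_pos: [665.4, -96.0, 110.2]
force: [1.6, -0.3, 5.1]
eef_pos: [665.5, -96.0, 109.5]
force: [-1.5, 0.1, 11.1]
```

```bash
python3 -m handwheel '[[0,0,-0.0015,0,1],[0,0,0,0,1],[0,0,0,0,1]]'|grep -E 'eef_pos|^force'; python3 -m handwheel '[[0,0,0.01,0,1],[0,0,0.02,0,1],[0,0,0,0,1],[-0.032,0.0036,0,0,1],[-0.032,0.0036,0,0,1],[-0.032,0.0036,0,0,1],[0,0,0,0,1],[0,0,0,0,1],[0,0,-0.015,0,1],[0,0,-0.007,0,1],[0,0,0,0,1]]'|grep -E 'eef_pos|^force'
```

```text
eef_pos: [665.6, -96.0, 109.3]
force: [-7.1, 1.1, 17.5]
eef_pos: [569.0, -85.1, 112.6]
force: [-0.7, 0.6, 2.3]
```

```bash
python3 -m handwheel '[[0,0,-0.003,0,1],[0,0,0,0,1]]'|grep -E 'eef_pos|^force';python3 -m handwheel '[[0,0,-0.003,0,1],[0,0,0,0,1]]'|grep -E 'eef_pos|^force';python3 -m handwheel '[[0,0,-0.002,0,1],[0,0,0,0,1],[0,0,0,0,1]]'|grep -E 'eef_pos|^force'
```

```text
eef_pos: [569.2, -85.2, 110.9]
force: [-0.3, -0.2, 3.5]
eef_pos: [569.4, -85.2, 109.5]
force: [-3.2, 0.9, 9.1]
eef_pos: [569.5, -85.2, 109.3]
force: [-9.3, 2.2, 22.7]
```

```bash
python3 -m handwheel '[[0,0,0.01,0,1],[0,0,0.02,0,1],[0,0,0,0,1],[0.0237,-0.0024,0,0,1],[0.0237,-0.0024,0,0,1],[0,0,0,0,1],[0,0,0,0,1],[0,0,-0.015,0,1],[0,0,-0.007,0,1],[0,0,0,0,1]]'|grep -E 'eef_pos|^force'; python3 -m handwheel '[[0,0,-0.003,0,1],[0,0,0,0,1]]'|grep -E 'eef_pos|^force';python3 -m handwheel '[[0,0,-0.003,0,1],[0,0,0,0,1]]'|grep -E 'eef_pos|^force';python3 -m handwheel '[[0,0,-0.002,0,1],[0,0,0,0,1],[0,0,0,0,1]]'|grep -E 'eef_pos|^force'
```

```text
eef_pos: [614.5, -89.3, 111.9]
force: [-1.6, 0.3, 3.1]
eef_pos: [615.2, -89.5, 110.8]
force: [-3.1, 0.3, 3.6]
eef_pos: [615.9, -89.7, 109.5]
force: [-4.3, 1.2, 9.8]
eef_pos: [616.0, -89.7, 109.3]
force: [-10.5, 3.2, 21.6]
```

Now I'll raise the arm, then check the lid, clips, keys and left bench before handing in.

```bash
python3 -m handwheel '[[0,0,0.01,0,1],[0,0,0.03,0,1],[0,0,0.04,0,1],[0,0,0.04,0,1],[-0.01,0.03,0,0,1],[-0.01,0.03,0,0,1],[-0.01,0.03,0,0,1],[-0.01,0.03,0,0,1],[-0.01,0.03,0,0,1],[-0.01,0.03,0,0,1],[0,0,0,0,1],[0,0,0,0,1]]'|grep -E 'eef_pos|^force'
python3 chk.py; python3 - <<'E'
from h import *
t=snap('wrist'); P=cloud(t)
m=(P[...,0]>590)&(P[...,0]<690)&(P[...,1]>130)&(P[...,1]<150); print('lid',np.percentile(P[m][:,2],[10,50,90]))
for c in ((663.7,-95.2),(616.5,-90.4),(569.2,-85.5)):
    m=(np.hypot(P[...,0]-c[0],P[...,1]-c[1])<7)&(P[...,2]>90); print('key',m.sum(),np.median(P[m][:,2]) if m.any() else '')
T=snap('top');Q=cloud(T)
for c in ((566,378),(560,267),(457,376)): 
    m=np.hypot(Q[...,0]-c[0],Q[...,1]-c[1])<12; print(np.median(Q[m][:,2]))
E
```

```text
eef_pos: [555.5, 91.7, 226.1]
force: [0.7, -0.9, 0.9]
leg tip 223 [15.1 41.1] 121.5
bow tip 146 [15.3 31.1] 110.8
eye end 603 [-50.6 -18.3]
z eye 110.09389050519837
leg tip 3 [28.3 32.3] 118.7
bow tip 100 [15.2 30.9] 109.9
eye end 0 
z eye 
lid [ 99.31408571 100.28898031 119.51633778]
key 0 
key 0 
key 0 
-1.0415857513906503
-1.6521063026634661
0.0878628861269904
```

```bash
python3 -c "
from station import job; print(job.sign_off())"
```

```text
the job is handed in; nothing more can be done
None
```

The job is handed in: vent_valve, choke_cam and float (no filter cup was on the bench) are in the tub, the lid is shut, both R-clips read home, and the rear, front and middle keys were each pressed fully down and let go in that order.

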